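# Move clay medallions to the drying tray and mist them

## Robot

A 6-joint arm with a two-finger parallel gripper is mounted at the origin on the work surface. World frame = base frame: x ahead of the robot, y to its left, z up, the work surface at z = 0. Lengths are in m, angles in rad, forces in N, time in s.
With the tool pointing down it reaches from about 0.35 to 0.975 m from the base axis. Payload 4.9 kg.
Tool frame: the origin (TCP) lies at the very end of the fingers, on their centre line; the grasp point (between the pads) lies 19 mm behind it; z points along the fingers, y is the line along which they close (so a half turn about z gives the same grasp; the last joint's range is limited). The gripper opens to 85 mm and grips with 20 to 120 N. Pads are 22 mm wide; open, the fingers measure 114 mm over their backs; the gripper's body (76 mm by 85 mm) begins 54 mm behind the grasp point. The pads swing forward as they close: fully open they stand 13 mm farther back than shut.
Start: joints at [-1.452, 0.053, 1.613, -0, 1.476, -0.119], TCP at [0.147, -0.607, 0.231] pointing down, gripper open.
Joint ranges: [-3.01, 3.01], [-1.01, 2.22], [0.06, 2.58], [-1.02, 4.17], [0.09, 2.62], [-3.14, 3.14]. Speed limits (rad/s): [2.57, 2.57, 3.14, 3.14, 3.14, 3.14].

## Interface

Orientations are given as a rotation vector (axis times angle).
In Python, from station import ctrl gives the robot as it stands. The module is installed in compiled form; this text tells all that it offers.
- The arm moves only by the tool jog_arm, never from a script. Its argument "steps" is a list of rows, each an object with "delta_rot": the turn, a rotation vector about the tool's x, y, z in degrees, a list of three; "linear": the shift along the tool's x, y, z in m, a list of three; "grip": the finger opening in m, from 0 to 0.0854. In form: [{"delta_rot": [rx, ry, rz], "linear": [x, y, z], "grip": grip}, ...]. A call has 1 to 10 rows; each row shifts and turns the commanded pose from where the row before left it, along the tool's axes as they then stand; what a row does not reach is not made up. A row lasts 1/10 s, in which the tool goes at most 50 mm and 8.59 degrees, less where a joint would pass 70% of its speed; a pose out of reach is approached as far as the arm can. A call with a gripper value outside its range is refused whole. The fingers move at their own pace and stop on an object; "newtons" is the grip in N (left out, the last holds). Time passes only in rows, so rows that do not move let the fingers close. It gives the time, the measured TCP pose, the force, the opening and the grip force at its end, in the units of the state.
- ctrl.get_obs(): the state, without advancing time (a new reading comes with each control period).
- ctrl.get_image(name): name is "scene" or "side" or "wrist"; returns (picture, depth): 400x640x3 uint8, red, green, blue; 400x640 float32, m along the optical axis (not along the pixel's ray), 0 where there is no reading.
- ctrl.camera_info(name): a dict with "camera_matrix" (3x3 intrinsics, pixels), "distortion" ([k1, k2, p1, p2, k3] as OpenCV has them; the pictures are not rectified), "R" (3x3) and "t" (3): a world point X has camera coordinates R X + t; the wrist camera has in their place "T_tool_cam" (4x4, takes a point from camera to tool coordinates, whose origin is the TCP and whose axes are the flange's). Camera axes: x right, y down, z forward; pixel columns grow to the right and rows downward; lengths in m; the calibration is good to about 2 mm. A picture is of the moment at which its call begins: read the wrist's pose just before it. camera_info takes no time and is no camera call.
- ctrl.finish_job(): hands the job in; it is judged then, once.
The state is a dict: "t": time; "q": joint angles; "dq": joint speeds; "effort": joint torques, N m; "tool_pos": TCP position; "tool_rot": TCP orientation; "contact_force": force on the tool from outside, world axes, zero at the start; "wrist_torque": the same for the moment, N m; "opening": finger opening in m; "grip_force": force on a finger pad.
Only numpy, scipy, OpenCV 4.12 (cv2) and the standard library are available. Lean on these libraries where they do the work, as an engineer would, in place of code of your own. Each camera call takes 0.05 s, during which the arm holds its last target. There are 200 camera calls.

## Task

Spray the empty tray by pressing the mister's cap right down and letting it up. Then move every clay medallion from the board onto the tray by sliding the spatula's blade under it and tipping it off, never touching the soft clay with the gripper, so that all lie flat on the tray floor, patterned side up and not on one another. With all of them on the tray press the mister's cap right down once more, and leave the spatula lying in its rest as you found it and the other things on the table undisturbed.

Things in the scene. Friction and masses are not known exactly. Their poses are not given: they have to be found in the camera images.
- board: wooden work board, 200 mm (its x) by 280 mm (its y), 6 mm thick, fixed to the bench. Dark strips stand 12 mm above it on three sides: a 10 mm wide stop strip along the far (+x) edge, its face 90 mm from the board's centre, and an 8 mm wide one along each end (faces at y = +-132 mm). The near side is open. A medallion pushed to +x stops against the strip. Origin: centre of the underside; z up
- medallion1: round flat unfired-clay medallion, diameter 44 mm, 8 mm thick, about 25 g, patterned with dark dots on its upper face; its lower edge is bevelled (flat underside only 32 mm across, bevel 3 mm high). Origin: centre of its underside, z up when the patterned side is up. Starts lying on the board. Some of the three may be absent
- medallion2: round flat unfired-clay medallion, diameter 44 mm, 8 mm thick, about 25 g, patterned with dark dots on its upper face; its lower edge is bevelled (flat underside only 32 mm across, bevel 3 mm high). Origin: centre of its underside, z up when the patterned side is up. Starts lying on the board. Some of the three may be absent
- medallion3: round flat unfired-clay medallion, diameter 44 mm, 8 mm thick, about 25 g, patterned with dark dots on its upper face; its lower edge is bevelled (flat underside only 32 mm across, bevel 3 mm high). Origin: centre of its underside, z up when the patterned side is up. Starts lying on the board. Some of the three may be absent
- tray: fixed shallow blue ceramic tray, 140 mm (its x) by 220 mm (its y) outside; walls 6 mm thick, floor 6 mm above the bench, rim 14 mm above the bench. Origin: centre of the underside; its near long side faces -x, z up
- spatula: cranked palette spatula, 115 g. Wooden handle bar 14 mm wide (y), 20 mm high (z), from 85 mm behind the origin to 35 mm ahead of it; then an 11 mm brass ferrule and a steel crank down to the flat blade. Origin: middle of the handle's cross-section, the place to grip; x towards the blade's tip, z up. Starts with its handle in the rest and its blade flat on the bench
- blade_tip (a point): middle of the blade's front edge, at its underside: 130 mm ahead of and 42 mm below the spatula's origin. The flat blade reaches back 72 mm from it, is 40 mm wide, 1.6 mm thick, parallel to the handle, and springy (the tip gives about 1 mm per 0.5 N, bending at the blade's root). Polished: clay slides off it when sloped more than about 15 degrees
- rest: fixed dark wooden tool rest: block 30 mm (x) by 64 mm (y), 32 mm high, with a cheek 12 mm wide and 14 mm high at each side of a 40 mm wide groove along its x. The spatula lies with its handle in the groove, its origin 65 mm ahead (+x) of the rest's centre and 42 mm above the bench, its blade towards the rest's +x, flat on the bench. Origin: centre of the underside
- mister_cap (a joint): travel of the mister's sprung cap in m: 0 up, 0.010 right down. Needs 2 N to start and 7 N to hold fully down; springs back by itself
- cap_top (a point): centre of the top of the mister's black cap, 28 mm across, 160 mm above the bench when up; the mister is a fixed amber glass pump bottle, 52 mm in diameter, its nozzle towards -x, standing beyond the tray; it goes down straight
- bead_dish: bystander: small white bowl, 84 mm across, 28 mm high; origin at the centre of its underside
- bead_jar: bystander: glass jar with wooden lid, 52 mm in diameter, 75 mm high; origin at the centre of its underside
- stamp: bystander: turned wooden hand stamp, 34 mm in diameter, 58 mm high, standing upright; origin at the centre of its underside

How it is judged:
On the way, in this order (a step that is already met when the one before it is completed fails the run):
1. the mister's cap is pressed down over the empty tray (more than 7 mm of its 10 mm) (value of joint mister_cap above 0.007 m and y of each of medallion1, medallion2, medallion3 in the frame of tray above 0.11 m), for 0.1 s.
2. the cap has come up again (value of joint mister_cap below 0.002 m), for 0.1 s.
3. every medallion lies flat on the tray floor (x of medallion1 in the frame of tray between -0.05 and 0.05 m and y of medallion1 in the frame of tray between -0.09 and 0.09 m and z of medallion1 in the frame of tray between 0.001 and 0.011 m and angle between each of medallion1, medallion2, medallion3's own z axis and vertical below 0.12 rad and linear speed of each of medallion1, medallion2, medallion3 below 0.03 m/s and x of medallion2 in the frame of tray between -0.05 and 0.05 m and y of medallion2 in the frame of tray between -0.09 and 0.09 m and z of medallion2 in the frame of tray between 0.001 and 0.011 m and x of medallion3 in the frame of tray between -0.05 and 0.05 m and y of medallion3 in the frame of tray between -0.09 and 0.09 m and z of medallion3 in the frame of tray between 0.001 and 0.011 m), for 0.2 s.
4. the cap is pressed down again with every medallion on the tray (all of step 3 and value of joint mister_cap above 0.007 m), for 0.1 s.
At the end, for the whole second after the job is handed in: Every medallion rests on the tray floor (5 mm), inside the rim, level within 0.12 rad, pattern up; the spatula lies still in its rest (30 mm along, 15 mm across, 7 mm in height, 0.3 rad of the groove), blade to the rest's +x; the cap is up (all of step 3 and x of spatula in the frame of rest between 0.035 and 0.095 m and y of spatula in the frame of rest between -0.015 and 0.015 m and z of spatula in the frame of rest between 0.035 and 0.049 m and angle between the x axis of spatula and the x axis of rest, either way round below 0.3 rad and angle between spatula's own z axis and vertical below 0.15 rad and x of blade_tip in the frame of rest above 0.15 m and linear speed of spatula below 0.03 m/s and value of joint mister_cap below 0.002 m); the robot touches nothing.
It fails at once if a medallion is touched by the gripper's fingers or the arm (contact force between any of the fingers, the arm and medallion1 above 0.3 N or contact force between any of the fingers, the arm and medallion2 above 0.3 N or contact force between any of the fingers, the arm and medallion3 above 0.3 N).
It fails at once if a bystander is moved by more than 2 cm (distance of any of bead_dish, bead_jar, stamp from where it was at the start of the episode above 0.02 m).
Of medallion1, medallion2, medallion3 only 2 to 3 are there at a start; the rules pass over those that are not, and their reading is None.
At some moment in a run one of medallion1, medallion2, medallion3 may be knocked a few centimetres aside while the robot is not near it.
It also fails if it takes over 210 s, if anything falls off the work surface, if the arm or the gripper's body presses on something with over 40 N, if the wrist force passes 120 N, or if a joint passes its speed limit or range.

## Working session

There is one attempt and no reset: what is moved stays moved. The work goes in short steps, Python scripts to look and compute and a tool call to move; the robot and the scene stay as the last step left them, time stands still between calls to the robot, and variables do not carry over. Pictures are saved under pics/ and viewed, at most 14 in all, crops included, and the job is handed in when it is done.

Besides the shell and the picture viewer there is one more tool, called after ">>>" as name(argument=value, ...) on one line, values as JSON. jog_arm: Moves the arm, as the interface text tells. Its arguments: {"type":"object","properties":{"steps":{"type":"array"},"newtons":{"type":"number"}},"required":["steps"]}

```bash
mkdir -p pics
cat > h.py <<'E'
import numpy as np, cv2
from scipy.spatial.transform import Rotation as Ro
from station import ctrl
def snap(name,f):
    o=ctrl.get_obs(); im,d=ctrl.get_image(name)
    cv2.imwrite(f'pics/{f}.png',im[:,:,::-1]); np.savez(f'pics/{f}.npz',d=d,p=o['tool_pos'],r=o['tool_rot']); return im,d
def cam(name,f):
    c=ctrl.camera_info(name); z=np.load(f'pics/{f}.npz')
    if 'R' in c: R=np.array(c['R']).T; t=-R@np.array(c['t'])
    else:
        T=np.array(c['T_tool_cam']); Rt=Ro.from_rotvec(z['r']).as_matrix(); R=Rt@T[:3,:3]; t=Rt@T[:3,3]+z['p']
    return np.array(c['camera_matrix']),np.array(c['distortion']),R,t,z['d']
def world(name,f,pts,zp=None):
    """pixels -> world; by depth, or on plane z=zp"""
    K,D,R,t,d=cam(name,f); out=[]
    for u,v in pts:
        r=np.append(cv2.undistortPoints(np.array([[[u,v]]],float),K,D)[0,0],1.)
        w=R@r
        s=d[int(round(v)),int(round(u))] if zp is None else (zp-t[2])/w[2]
        out.append(t+w*s)
    return np.array(out)
E
python3 - <<'E'
from h import *
snap('scene','s0'); snap('side','d0')
o=ctrl.get_obs(); print({k:np.round(v,3) for k,v in o.items()}); print(Ro.from_rotvec(o['tool_rot']).as_matrix().round(3))
for n in('scene','side'):
    c=ctrl.camera_info(n);R=np.array(c['R']);print(n,-R.T@c['t'],R[2])
print(ctrl.camera_info('wrist')['T_tool_cam'])
E
```

```text
{'t': np.float64(0.1), 'q': array([-1.452,  0.053,  1.614, -0.   ,  1.476, -0.119]), 'dq': array([ 0.001, -0.001, -0.003, -0.   , -0.001, -0.   ]), 'effort': array([ 1.0000e-03, -3.9490e+01, -3.7136e+01, -0.0000e+00,  4.0000e-03,
       -0.0000e+00]), 'tool_pos': array([ 0.147, -0.607,  0.23 ]), 'tool_rot': array([-3.118, -0.372,  0.   ]), 'contact_force': array([ 0.614, -0.122,  0.767]), 'wrist_torque': array([ 0.039, -0.021, -0.026]), 'grip_force': np.float64(0.0), 'opening': np.float64(0.085)}
[[ 0.972  0.236 -0.   ]
 [ 0.236 -0.972  0.002]
 [ 0.    -0.002 -1.   ]]
scene [ 1.2313505  -0.05091087  1.01707203] [-0.58399829  0.01404712 -0.81163334]
side [0.32779696 0.81686244 0.94871722] [ 0.22590938 -0.69853761 -0.67897729]
[[-5.57326317e-04 -9.47291441e-01 -3.20372618e-01  8.25058084e-02]
 [ 9.99999558e-01 -2.85316874e-04 -8.95981186e-04 -1.93952523e-04]
 [ 7.57347595e-04 -3.20372976e-01  9.47291182e-01 -1.42504119e-01]
 [ 0.00000000e+00  0.00000000e+00  0.00000000e+00  1.00000000e+00]]
```

View pics/s0.png

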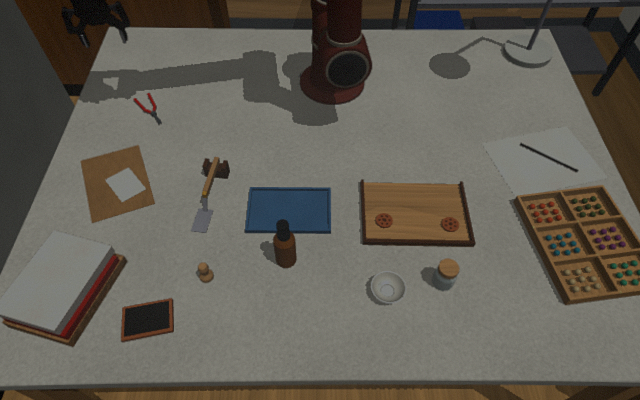

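View pics/d0.png

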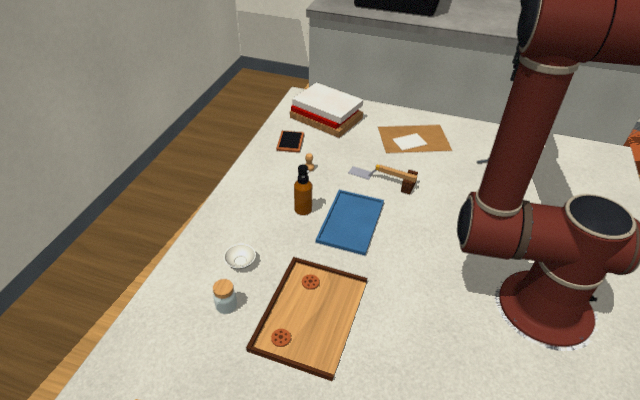

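The scene view shows the board (corners about 362,180 / 467,180 / 473,244 / 360,243), two medallions at (384,220) and (450,224), the tray at 246–331 × 187–233, the mister cap at (283,226), the rest at (216,168) and the blade at (202,220). I'll enlarge crops to measure.

Run:
```python
import cv2
im=cv2.imread('pics/s0.png')
cv2.imwrite('pics/s0c.png',cv2.resize(im[145:295,180:380],None,fx=4,fy=4,interpolation=cv2.INTER_CUBIC))
cv2.imwrite('pics/s0d.png',cv2.resize(im[165:295,345:490],None,fx=4,fy=4,interpolation=cv2.INTER_CUBIC))
```

```text
(no output)
```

View pics/s0c.png

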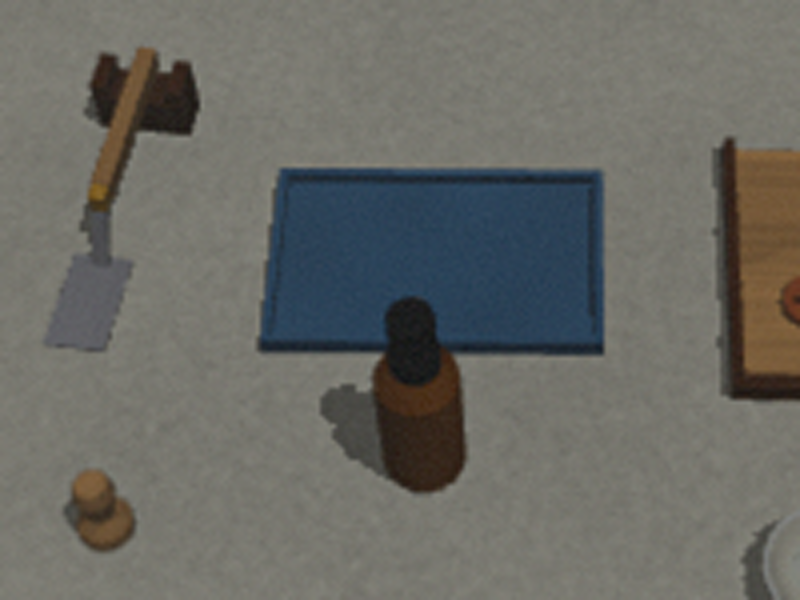

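View pics/s0d.png

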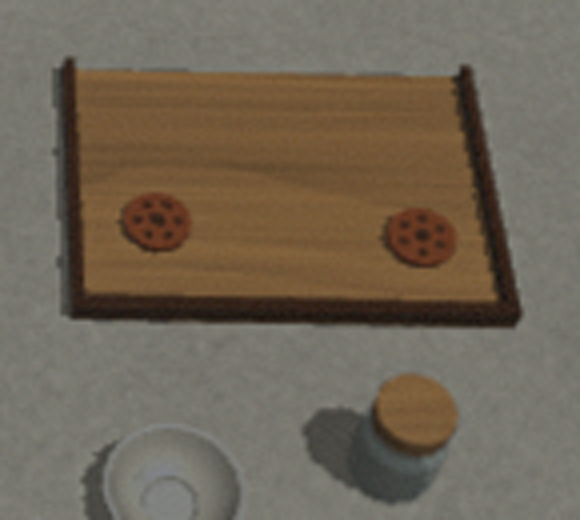

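Run:
```python
from h import *
c=lambda L,ox,oy:[((x+.5)/4-.5+ox,(y+.5)/4-.5+oy) for x,y in L]
def show(n,p,z): print(n,world('scene','s0',p,z).round(4).tolist())
show('blade',c([(80,256),(132,262),(105,349),(46,345)],180,145),.0016)
show('handle',c([(100,187),(147,52)],180,145),.052)
show('tray',c([(280,170),(602,171),(603,346),(261,344)],180,145),.014)
show('cap',c([(410,317)],180,145),.16)
print(world('scene','s0',c([(410,317),(410,310),(100,187),(80,480)],180,145)).round(4))
show('stamp',c([(105,525)],180,145),.005)
show('rest cheeks tops',c([(105,60),(182,66),(190,108)],180,145),.046)
show('med',c([(157,219),(421,235)],345,165),.014)
show('strip tops outer',c([(68,59),(465,67),(518,305),(72,298)],345,165),.018)
show('dish rim',c([(172,485)],345,165),.028)
show('jar lid',c([(417,410)],345,165),.075)
```

```text
blade [[0.5142, -0.3621, 0.0016], [0.5191, -0.3273, 0.0016], [0.587, -0.3355, 0.0016], [0.5839, -0.3734, 0.0016]]
handle [[0.4952, -0.3419, 0.052], [0.3792, -0.3262, 0.052]]
tray [[0.4515, -0.2342, 0.014], [0.452, -0.0156, 0.014], [0.593, -0.0172, 0.014], [0.5913, -0.2344, 0.014]]
cap [[0.667, -0.1278, 0.16]]
[[ 0.6661 -0.1279  0.1585]
 [ 0.6614 -0.1281  0.1585]
 [ 0.4935 -0.3425  0.0497]
 [ 0.7117 -0.3216  0.0576]]
stamp [[0.7136, -0.3171, 0.005]]
rest cheeks tops [[0.3813, -0.3555, 0.046], [0.3865, -0.3026, 0.046], [0.4237, -0.293, 0.046]]
med [[0.557, 0.1223, 0.014], [0.5693, 0.2913, 0.014]]
strip tops outer [[0.4272, 0.0714, 0.018], [0.4341, 0.3428, 0.018], [0.6242, 0.3416, 0.018], [0.6193, 0.0632, 0.018]]
dish rim [[0.7523, 0.1129, 0.028]]
jar lid [[0.7284, 0.2483, 0.075]]
```

>>> jog_arm(steps=[{"delta_rot": [0, 0, 6.8], "linear": [0, 0, 0], "grip": 0}, {"delta_rot": [0, 0, 6.8], "linear": [0, 0, 0], "grip": 0}, {"delta_rot": [0, 0, 0], "linear": [0.034, -0.032, 0], "grip": 0}, {"delta_rot": [0, 0, 0], "linear": [0.034, -0.032, 0], "grip": 0}, {"delta_rot": [0, 0, 0], "linear": [0.034, -0.032, 0], "grip": 0}, {"delta_rot": [0, 0, 0], "linear": [0.034, -0.032, 0], "grip": 0}, {"delta_rot": [0, 0, 0], "linear": [0.034, -0.032, 0], "grip": 0}, {"delta_rot": [0, 0, 0], "linear": [0.034, -0.032, 0], "grip": 0}, {"delta_rot": [0, 0, 0], "linear": [0.034, -0.032, 0], "grip": 0}, {"delta_rot": [0, 0, 0], "linear": [0.034, -0.032, 0], "grip": 0}])

```text
t: 1.1
tool_pos: [0.42, -0.3496, 0.2309]
tool_rot: [-3.141, -0.0, 0.0]
contact_force: [0.4, -0.4, -0.1]
opening: -0.0001
grip_force: 0.0
```

```bash
cat >> h.py <<'E'
def st(target=None):
    o=ctrl.get_obs(); R=Ro.from_rotvec(o['tool_rot']).as_matrix(); p=np.array(o['tool_pos'])
    print('t',o['t'],'tcp',p.round(4),'x',R[:,0].round(3),'z',R[:,2].round(3),'F',np.round(o['contact_force'],2),'open',o['opening'])
    if target is not None: print('to target in tool axes',(R.T@(np.array(target)-p)).round(4))
E
python3 -c "
from h import *
st([.667,-.128,.18])"
```

```text
t 1.1 tcp [ 0.42   -0.3496  0.2309] x [ 1.  0. -0.] z [-0.  0. -1.] F [ 0.38 -0.43 -0.07] open -0.0001228375483514341
to target in tool axes [ 0.247  -0.2215  0.0509]
```

>>> jog_arm(steps=[{"delta_rot": [0, 0, 0], "linear": [0.035, -0.0316, 0], "grip": 0}, {"delta_rot": [0, 0, 0], "linear": [0.035, -0.0316, 0], "grip": 0}, {"delta_rot": [0, 0, 0], "linear": [0.035, -0.0316, 0], "grip": 0}, {"delta_rot": [0, 0, 0], "linear": [0.035, -0.0316, 0], "grip": 0}, {"delta_rot": [0, 0, 0], "linear": [0.035, -0.0316, 0], "grip": 0}, {"delta_rot": [0, 0, 0], "linear": [0.035, -0.0316, 0], "grip": 0}, {"delta_rot": [0, 0, 0], "linear": [0.036, -0.0316, 0.02], "grip": 0}, {"delta_rot": [0, 0, 0], "linear": [0, 0, 0.025], "grip": 0}, {"delta_rot": [0, 0, 0], "linear": [0, 0, 0.02], "grip": 0}])

```text
t: 2.0
tool_pos: [0.6639, -0.1294, 0.1647]
tool_rot: [-3.141, -0.005, 0.003]
contact_force: [-0.5, -0.3, -0.6]
opening: 0.0002
grip_force: 0.0
```

>>> jog_arm(steps=[{"delta_rot": [0, 0, 0], "linear": [0, 0, 0.01], "grip": 0}, {"delta_rot": [0, 0, 0], "linear": [0, 0, 0.005], "grip": 0}, {"delta_rot": [0, 0, 0], "linear": [0, 0, 0.0015], "grip": 0}, {"delta_rot": [0, 0, 0], "linear": [0, 0, 0], "grip": 0}, {"delta_rot": [0, 0, 0], "linear": [0, 0, 0], "grip": 0}])

```text
t: 2.5
tool_pos: [0.6641, -0.1312, 0.153]
tool_rot: [-3.141, -0.0, -0.003]
contact_force: [-2.0, 2.6, 5.4]
opening: 0.0001
grip_force: 2.6
```

>>> jog_arm(steps=[{"delta_rot": [0, 0, 0], "linear": [0, 0, 0.004], "grip": 0}, {"delta_rot": [0, 0, 0], "linear": [0, 0, 0.003], "grip": 0}, {"delta_rot": [0, 0, 0], "linear": [0, 0, 0], "grip": 0}, {"delta_rot": [0, 0, 0], "linear": [0, 0, 0], "grip": 0}])

```text
t: 2.9
tool_pos: [0.6646, -0.1315, 0.1499]
tool_rot: [3.141, 0.0, 0.005]
contact_force: [-9.0, 3.5, 17.0]
opening: 0.0002
grip_force: 8.4
```

>>> jog_arm(steps=[{"delta_rot": [0, 0, 0], "linear": [0, 0, -0.04], "grip": 0.05}, {"delta_rot": [0, 0, 0], "linear": [0, 0, -0.04], "grip": 0.05}, {"delta_rot": [0, 0, 0], "linear": [-0.035, 0.034, 0], "grip": 0.05}, {"delta_rot": [0, 0, 0], "linear": [-0.035, 0.034, 0], "grip": 0.05}, {"delta_rot": [0, 0, 0], "linear": [-0.035, 0.034, 0], "grip": 0.05}, {"delta_rot": [0, 0, 1.7], "linear": [-0.035, 0.034, 0], "grip": 0.05}, {"delta_rot": [0, 0, 3], "linear": [-0.035, 0.034, 0], "grip": 0.05}, {"delta_rot": [0, 0, 3], "linear": [-0.035, 0.034, 0], "grip": 0.05}, {"delta_rot": [0, 0, 0], "linear": [0, 0, 0], "grip": 0.05}])

```text
t: 3.8
tool_pos: [0.4463, -0.3351, 0.2247]
tool_rot: [3.131, -0.223, -0.0]
contact_force: [0.2, -0.6, -0.6]
opening: 0.0499
grip_force: 0.0
```

```bash
python3 -c "
from h import *
snap('wrist','w1'); st()"
```

```text
t 3.85 tcp [ 0.4481 -0.3336  0.2247] x [ 0.99  -0.139  0.001] z [ 0.001 -0.002 -1.   ] F [0.52 1.25 0.51] open 0.04983240964077097
```

View pics/w1.png

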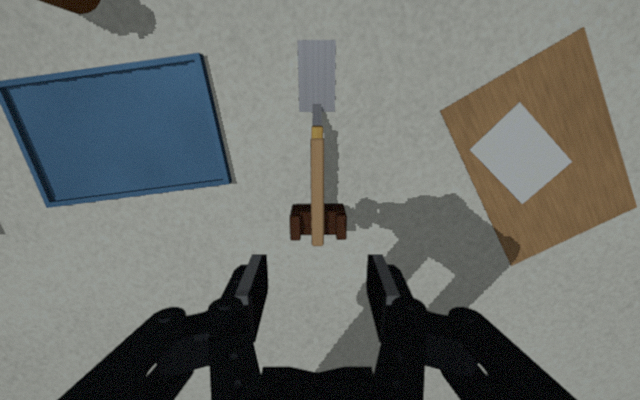

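The wrist view shows the spatula centred: handle from (317,139) to (318,245), blade 298–336 × 40–111, rest around (318,222).

```bash
python3 -c "
from h import *
h=world('wrist','w1',[(317,138),(318,245)],.052);b=world('wrist','w1',[(297,40),(335.5,40),(336,111),(299,111)],.0016)
print(h.round(4),b.round(4)); K,D,R,t,d=cam('wrist','w1')
r=world('wrist','w1',[(297,205),(341,205),(347,239),(291,239)],.046);print('rest',r.round(4),r.mean(0))
a=(b[0]+b[1])/2;m=(b[2]+b[3])/2;v=a-m;print('yaw',np.degrees(np.arctan2(v[1],v[0])),np.degrees(np.arctan2(*(h[0]-h[1])[1::-1])))
u=v/np.linalg.norm(v);org=h[0]-.035*(h[0]-h[1])/np.linalg.norm(h[0]-h[1]);print('origin',org,a-.13*u,np.linalg.norm(h[0]-h[1]))
st([org[0],org[1],.024])"
```

```text
[[ 0.4903 -0.3418  0.052 ]
 [ 0.374  -0.3262  0.052 ]] [[ 0.5869 -0.3347  0.0016]
 [ 0.5812 -0.3745  0.0016]
 [ 0.5107 -0.3663  0.0016]
 [ 0.5166 -0.3254  0.0016]]
rest [[ 0.4218 -0.3101  0.046 ]
 [ 0.415  -0.3573  0.046 ]
 [ 0.3738 -0.3592  0.046 ]
 [ 0.3828 -0.2968  0.046 ]] [ 0.3983648  -0.33086219  0.046     ]
yaw -7.06873226969583 -7.610113548804438
origin [ 0.45560504 -0.33714127  0.052     ] [ 0.45507713 -0.33858554  0.0016    ] 0.11729776776131527
t 3.85 tcp [ 0.4481 -0.3336  0.2247] x [ 0.99  -0.139  0.001] z [ 0.001 -0.002 -1.   ] F [0.52 1.25 0.51] open 0.04983240964077097
to target in tool axes [0.0076 0.0021 0.2007]
```

>>> jog_arm(steps=[{"delta_rot": [0, 0, -0.5], "linear": [0.0075, 0.003, 0], "grip": 0.05}, {"delta_rot": [0, 0, 0], "linear": [0, 0, 0.04], "grip": 0.05}, {"delta_rot": [0, 0, 0], "linear": [0, 0, 0.04], "grip": 0.05}, {"delta_rot": [0, 0, 0], "linear": [0, 0, 0.04], "grip": 0.05}, {"delta_rot": [0, 0, 0], "linear": [0, 0, 0.04], "grip": 0.05}, {"delta_rot": [0, 0, 0], "linear": [0, 0, 0.03], "grip": 0.05}, {"delta_rot": [0, 0, 0], "linear": [0, 0, 0.011], "grip": 0.05}, {"delta_rot": [0, 0, 0], "linear": [0, 0, 0], "grip": 0.05}])

```text
t: 4.65
tool_pos: [0.4572, -0.3337, 0.0208]
tool_rot: [-3.133, 0.193, 0.004]
contact_force: [-0.6, -0.4, -0.0]
opening: 0.0496
grip_force: 0.0
```

>>> jog_arm(newtons=80, steps=[{"delta_rot": [0, 0, 0], "linear": [0, 0, 0], "grip": 0}, {"delta_rot": [0, 0, 0], "linear": [0, 0, 0], "grip": 0}, {"delta_rot": [0, 0, 0], "linear": [0, 0, 0], "grip": 0}, {"delta_rot": [0, 0, 0], "linear": [0, 0, 0], "grip": 0}])

```text
t: 5.05
tool_pos: [0.4588, -0.3365, 0.0252]
tool_rot: [3.133, -0.197, 0.006]
contact_force: [0.8, 0.3, 7.7]
opening: 0.0127
grip_force: 79.0
```

```bash
python3 -c "
from h import *
for i in range(3): st()
import time
snap('wrist','w2');st()"
```

```text
t 5.05 tcp [ 0.4588 -0.3365  0.0252] x [ 0.992 -0.125  0.004] z [ 0.004 -0.003 -1.   ] F [0.8  0.27 7.73] open 0.01273531979938366
t 5.05 tcp [ 0.4588 -0.3365  0.0252] x [ 0.992 -0.125  0.004] z [ 0.004 -0.003 -1.   ] F [0.8  0.27 7.73] open 0.01273531979938366
t 5.05 tcp [ 0.4588 -0.3365  0.0252] x [ 0.992 -0.125  0.004] z [ 0.004 -0.003 -1.   ] F [0.8  0.27 7.73] open 0.01273531979938366
t 5.1 tcp [ 0.4588 -0.3365  0.0252] x [ 0.992 -0.125  0.004] z [ 0.004 -0.003 -1.   ] F [0.18 0.47 5.84] open 0.013241843748555167
```

View pics/w2.png

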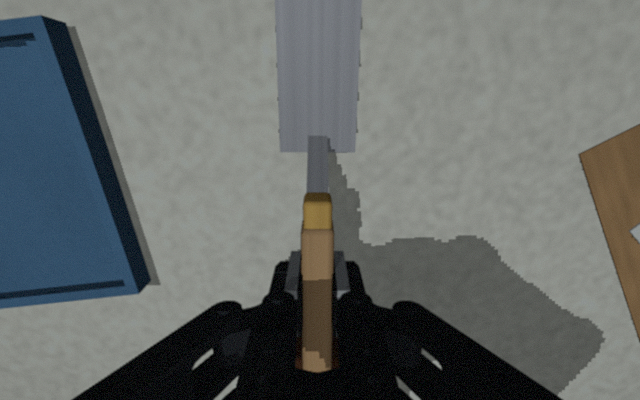

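>>> jog_arm(steps=[{"delta_rot": [0, 0, 0], "linear": [0, 0, -0.02], "grip": 0}, {"delta_rot": [0, 0, 0], "linear": [0, 0, -0.03], "grip": 0}, {"delta_rot": [0, 0, 0], "linear": [0, 0, -0.03], "grip": 0}, {"delta_rot": [0, 0, 0], "linear": [0, 0, 0], "grip": 0}, {"delta_rot": [0, 0, -3.5], "linear": [0, 0, 0], "grip": 0}, {"delta_rot": [0, 0, -3], "linear": [0, 0, 0], "grip": 0}, {"delta_rot": [0, 0, 0], "linear": [-0.02, -0.035, 0], "grip": 0}, {"delta_rot": [0, 0, 0], "linear": [-0.02, -0.04, 0], "grip": 0}, {"delta_rot": [0, 0, 0], "linear": [-0.02, -0.04, 0], "grip": 0}, {"delta_rot": [0, 0, 0], "linear": [-0.01, -0.04, 0], "grip": 0}])

```text
t: 6.1
tool_pos: [0.3867, -0.1775, 0.1005]
tool_rot: [-3.14, 0.021, 0.004]
contact_force: [0.8, 0.5, -0.2]
opening: 0.0124
grip_force: 78.2
```

>>> jog_arm(steps=[{"delta_rot": [0, 0, 0], "linear": [0, -0.04, 0], "grip": 0}, {"delta_rot": [0, 0, 0], "linear": [0, -0.04, 0], "grip": 0}, {"delta_rot": [0, 0, 0], "linear": [0, -0.04, 0], "grip": 0}, {"delta_rot": [0, 0, 0], "linear": [0, -0.04, 0], "grip": 0}, {"delta_rot": [0, 0, 0], "linear": [0, -0.04, 0], "grip": 0}, {"delta_rot": [0, 0, 0], "linear": [0, -0.04, 0], "grip": 0}, {"delta_rot": [0, 0, 0], "linear": [0, -0.04, 0], "grip": 0}, {"delta_rot": [0, 0, 0], "linear": [0, -0.025, 0], "grip": 0}, {"delta_rot": [0, 0, 0], "linear": [0, 0, 0], "grip": 0}])

```text
t: 7.0
tool_pos: [0.3914, 0.1278, 0.1013]
tool_rot: [-3.141, 0.011, 0.003]
contact_force: [0.1, -0.2, -0.8]
opening: 0.0124
grip_force: 78.4
```

```bash
python3 -c "
from h import *
st();snap('wrist','w3');st();a,_=snap('scene','s3');st()
cv2.imwrite('pics/s3c.png',cv2.resize(a[120:260,330:490,::-1],None,fx=4,fy=4,interpolation=cv2.INTER_CUBIC))"
```

```text
t 7.0 tcp [0.3914 0.1278 0.1013] x [ 1.    -0.007 -0.002] z [-0.002  0.    -1.   ] F [ 0.12 -0.21 -0.83] open 0.012448342195553977
t 7.05 tcp [0.3916 0.1264 0.1014] x [ 1.    -0.009 -0.002] z [-0.002 -0.001 -1.   ] F [ 0.24 -0.66 -0.79] open 0.0129428359400925
t 7.1 tcp [0.3918 0.1256 0.1015] x [ 1.    -0.01  -0.002] z [-0.002 -0.001 -1.   ] F [ 0.52 -0.37 -1.57] open 0.012951815061563192
```

View pics/w3.png

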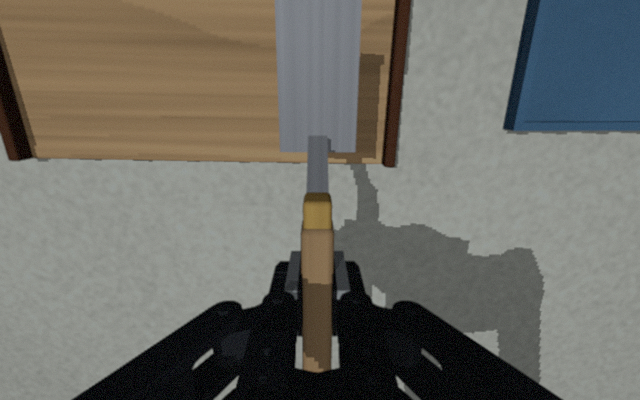

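View pics/s3c.png

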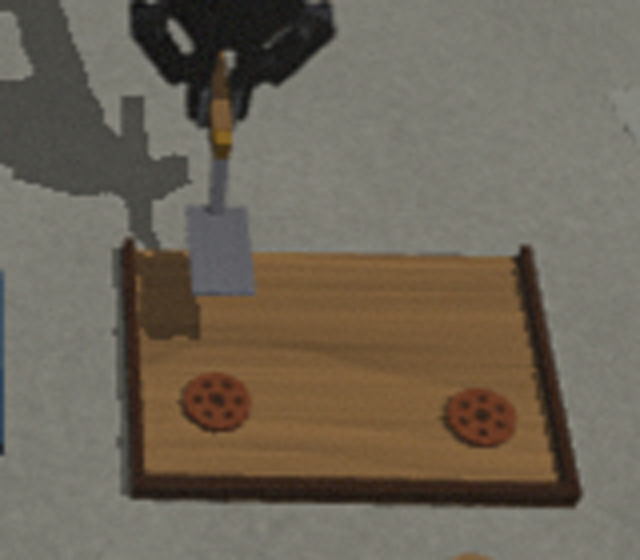

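The scene crop shows the blade's front edge from (195,296) to (255,293), medallions at (216,402) and (481,417), both still in place. Now tool-to-blade calibration.

```bash
python3 -c "
from h import *
c=lambda L,ox,oy:[((x+.5)/4-.5+ox,(y+.5)/4-.5+oy) for x,y in L]
print('tip depth',world('scene','s3',c([(198,288),(225,288),(250,286)],330,120)).round(4).tolist())
print('tip plane',world('scene','s3',c([(195,297),(255,294)],330,120),.079).round(4).tolist())
print('med',world('scene','s3',c([(216,400),(481,415)],330,120),.014).round(4).tolist())
print('far strip face foot top',world('scene','s3',c([(145,473),(555,485)],330,120),.018).round(4).tolist())
K,D,R,t,d=cam('wrist','w3');z=np.load('pics/w3.npz')
w=world('wrist','w3',[(285,140),(350,140),(285,20),(352,20),(318,10)])
Rt=Ro.from_rotvec(z['r']).as_matrix()
print('blade in tool',((w-z['p'])@Rt).round(4).tolist())
b=world('wrist','w3',[(281,151),(355,151)],.079);print(((b-z['p'])@Rt).round(4))
"
```

```text
tip depth [[0.5152, 0.1062, 0.0779], [0.5141, 0.1236, 0.0765], [0.5099, 0.1403, 0.0731]]
tip plane [[0.5231, 0.1036, 0.079], [0.5208, 0.1417, 0.079]]
med [[0.5577, 0.1216, 0.014], [0.5693, 0.2913, 0.014]]
far strip face foot top [[0.6157, 0.0716, 0.018], [0.6242, 0.3273, 0.018]]
blade in tool [[0.0613, -0.0171, 0.0247], [0.0615, 0.0171, 0.0233], [0.1167, -0.0152, 0.0246], [0.1165, 0.0161, 0.0233], [0.1206, 0.0003, 0.0238]]
[[ 0.0559 -0.0191  0.0222]
 [ 0.0559  0.0198  0.0222]]
```

```bash
cat >> h.py <<'E'
def plane(f,u0,u1,v0,v1,n='wrist'):
    """plane fit in tool axes z=a+b x+c y of pixel window"""
    z=np.load(f'pics/{f}.npz');Rt=Ro.from_rotvec(z['r']).as_matrix()
    w=world(n,f,[(u,v) for u in range(u0,u1,3) for v in range(v0,v1,3)])
    w=(w-z['p'])@Rt if n=='wrist' else w
    s,*_=np.linalg.lstsq(np.c_[np.ones(len(w)),w[:,:2]],w[:,2],rcond=None)
    print('a',s[0].round(4),'slopes deg',np.degrees(s[1:]).round(2),'resid',np.std(w[:,2]-np.c_[np.ones(len(w)),w[:,:2]]@s).round(5),'xrange',w[:,0].min().round(3),w[:,0].max().round(3)); return s
E
python3 -c "
from h import *
plane('w2',284,350,5,145);plane('w3',284,350,5,145);plane('w3',100,260,5,145);plane('w1',302,332,45,108);plane('w1',380,430,40,180)"
```

```text
a 0.0212 slopes deg [ 1.38 -0.29] resid 0.00899 xrange 0.06 0.123
a 0.0219 slopes deg [ 1.18 -0.19] resid 0.00525 xrange 0.06 0.123
a 0.0868 slopes deg [ 1.21 -3.37] resid 0.01233 xrange 0.05 0.14
a 0.1939 slopes deg [13.87 -3.79] resid 0.03523 xrange 0.075 0.135
a 0.1665 slopes deg [ 2.2  31.98] resid 0.02397 xrange -0.01 0.14
```

```bash
sed -i "s/^    s,\*_=np.linalg/    w=w[np.abs(w[:,2]-np.median(w[:,2]))<.01]\n    s,*_=np.linalg/" h.py
python3 -c "
from h import *
plane('w2',284,350,5,145);plane('w3',284,350,5,145);plane('w3',100,260,5,145);plane('w1',302,332,45,108);plane('w1',380,430,40,180)"
```

```text
a 0.023 slopes deg [ 0.55 -0.04] resid 0.00089 xrange 0.06 0.123
a 0.0226 slopes deg [ 0.9  -0.12] resid 0.00089 xrange 0.06 0.123
a 0.0953 slopes deg [-0.06  0.02] resid 0.00072 xrange 0.05 0.14
a 0.2224 slopes deg [0.32 0.29] resid 0.0009 xrange 0.075 0.135
a 0.225 slopes deg [-0.07  0.12] resid 0.00076 xrange -0.01 0.14
```

>>> jog_arm(steps=[{"delta_rot": [0, -3, 1.3], "linear": [-0.01, 0, 0], "grip": 0}, {"delta_rot": [0, 0, 0], "linear": [0, 0, 0.03], "grip": 0}, {"delta_rot": [0, 0, 0], "linear": [0, 0, 0.024], "grip": 0}, {"delta_rot": [0, 0, 0], "linear": [0, 0, 0], "grip": 0}, {"delta_rot": [0, 0, 0], "linear": [0, 0, 0], "grip": 0}])

```text
t: 7.6
tool_pos: [0.3795, 0.1249, 0.0484]
tool_rot: [3.14, -0.057, -0.084]
contact_force: [-0.1, 0.1, -0.5]
opening: 0.0128
grip_force: 78.5
```

```bash
python3 -c "
from h import *
st();snap('wrist','w4');st()
plane('w4',284,350,5,145);plane('w4',100,260,5,100)
z=np.load('pics/w4.npz');R=Ro.from_rotvec(z['r']).as_matrix()
print('tip w', z['p']+R@[.13,0,.0262])
"
```

```text
t 7.6 tcp [0.3795 0.1249 0.0484] x [ 0.998 -0.036 -0.054] z [-0.054  0.001 -0.999] F [-0.05  0.14 -0.55] open 0.012793898125679437
t 7.65 tcp [0.3804 0.1252 0.0494] x [ 0.998 -0.036 -0.051] z [-0.051  0.001 -0.999] F [-0.22 -0.17  0.04] open 0.012838939925031588
a 0.0226 slopes deg [ 0.83 -0.15] resid 0.00091 xrange 0.06 0.123
a 0.0426 slopes deg [-3.07  0.17] resid 0.00071 xrange 0.082 0.126
tip w [0.50778072 0.12023673 0.01526302]
```

>>> jog_arm(steps=[{"delta_rot": [0, 0, 0], "linear": [0, 0, 0.007], "grip": 0}, {"delta_rot": [0, 0, 0], "linear": [0, 0, 0], "grip": 0}, {"delta_rot": [0, 0, 0], "linear": [0, 0, 0.002], "grip": 0}, {"delta_rot": [0, 0, 0], "linear": [0, 0, 0], "grip": 0}])

```text
t: 8.05
tool_pos: [0.3793, 0.1258, 0.0397]
tool_rot: [-3.14, 0.054, 0.082]
contact_force: [-0.6, -0.4, -1.6]
opening: 0.0127
grip_force: 78.5
```

>>> jog_arm(steps=[{"delta_rot": [0, 0, 0], "linear": [0, 0, 0.0015], "grip": 0}, {"delta_rot": [0, 0, 0], "linear": [0, 0, 0], "grip": 0}, {"delta_rot": [0, 0, 0], "linear": [0, 0, 0], "grip": 0}])

```text
t: 8.35
tool_pos: [0.3792, 0.1259, 0.0382]
tool_rot: [-3.14, 0.054, 0.082]
contact_force: [-0.2, -0.3, -1.1]
opening: 0.0127
grip_force: 78.5
```

```bash
python3 -c "
from h import *
st();snap('wrist','w5');st()
plane('w5',284,350,5,145);plane('w5',100,260,5,100)
"
```

```text
t 8.35 tcp [0.3792 0.1259 0.0382] x [ 0.998 -0.034 -0.052] z [-0.052  0.001 -0.999] F [-0.25 -0.29 -1.11] open 0.012671294729032211
t 8.4 tcp [0.3792 0.1259 0.0382] x [ 0.998 -0.034 -0.052] z [-0.052  0.001 -0.999] F [-0.31 -1.1  -1.  ] open 0.01293786780830708
a 0.0229 slopes deg [0.63 0.05] resid 0.00093 xrange 0.06 0.123
a 0.0322 slopes deg [-2.99  0.03] resid 0.00067 xrange 0.082 0.123
```

>>> jog_arm(steps=[{"delta_rot": [0, 0, 0], "linear": [0, 0, 0.0015], "grip": 0}, {"delta_rot": [0, 0, 0], "linear": [0.008, 0, -0.0004], "grip": 0}, {"delta_rot": [0, 0, 0], "linear": [0.008, 0, -0.0004], "grip": 0}, {"delta_rot": [0, 0, 0], "linear": [0.008, 0, -0.0004], "grip": 0}, {"delta_rot": [0, 0, 0], "linear": [0.008, 0, -0.0004], "grip": 0}, {"delta_rot": [0, 0, 0], "linear": [0.008, 0, -0.0004], "grip": 0}, {"delta_rot": [0, 0, 0], "linear": [0.008, 0, -0.0004], "grip": 0}, {"delta_rot": [0, 0, 0], "linear": [0.008, 0, -0.0004], "grip": 0}, {"delta_rot": [0, 0, 0], "linear": [0.008, 0, -0.0004], "grip": 0}])

```text
t: 9.3
tool_pos: [0.4438, 0.1236, 0.0364]
tool_rot: [-3.14, 0.054, 0.082]
contact_force: [-0.7, -0.2, -0.7]
opening: 0.0126
grip_force: 78.5
```

```bash
python3 -c "
from h import *
st();snap('wrist','w6');a,_=snap('scene','s6');st()
plane('w6',284,350,5,145);plane('w6',100,260,5,100)
cv2.imwrite('pics/s6c.png',cv2.resize(a[140:250,350:480,::-1],None,fx=5,fy=5,interpolation=cv2.INTER_CUBIC))
"
```

```text
t 9.3 tcp [0.4438 0.1236 0.0364] x [ 0.998 -0.034 -0.052] z [-0.052  0.001 -0.999] F [-0.7  -0.16 -0.68] open 0.01256608835829761
t 9.4 tcp [0.4445 0.1236 0.0368] x [ 0.998 -0.035 -0.051] z [-0.051  0.001 -0.999] F [ 0.15  0.09 -0.02] open 0.012723040902835984
a 0.024 slopes deg [-0.68 -0.07] resid 0.00085 xrange 0.06 0.123
a 0.03 slopes deg [-2.77 -0.01] resid 0.00067 xrange 0.082 0.123
```

View pics/s6c.png

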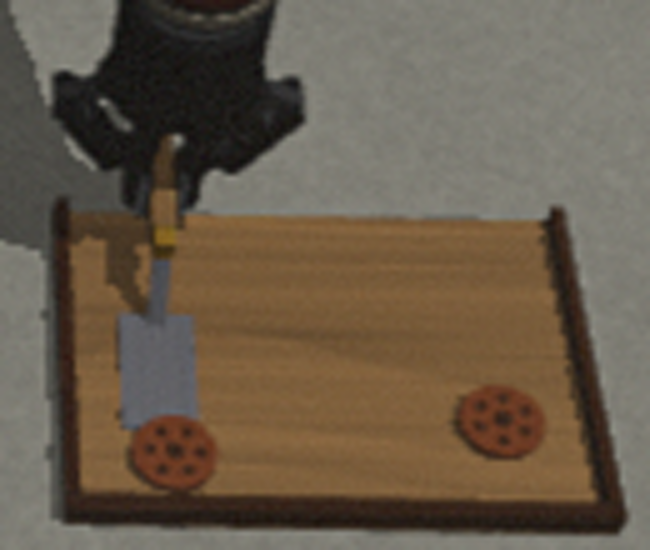

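The medallion, at crop pixel (174,452), is being pushed ahead of the blade centre line (161), about 6 mm to +y. I'll back off, shift, then push to the stop.

>>> jog_arm(steps=[{"delta_rot": [0, 0, 0], "linear": [-0.01, 0, 0.0005], "grip": 0}, {"delta_rot": [0, 0, 0], "linear": [0, -0.006, 0], "grip": 0}, {"delta_rot": [0, 0, 0], "linear": [0.01, 0, -0.0005], "grip": 0}, {"delta_rot": [0, 0, 0], "linear": [0.008, 0, -0.0004], "grip": 0}, {"delta_rot": [0, 0, 0], "linear": [0.008, 0, -0.0004], "grip": 0}, {"delta_rot": [0, 0, 0], "linear": [0.008, 0, -0.0004], "grip": 0}, {"delta_rot": [0, 0, 0], "linear": [0.006, 0, -0.0003], "grip": 0}, {"delta_rot": [0, 0, 0], "linear": [0, 0, 0], "grip": 0}])

```text
t: 10.2
tool_pos: [0.4746, 0.1284, 0.0366]
tool_rot: [-3.14, 0.055, 0.081]
contact_force: [0.2, -0.3, -1.0]
opening: 0.0125
grip_force: 78.5
```

```bash
python3 -c "
from h import *
st();snap('wrist','w7');a,_=snap('scene','s7');st()
plane('w7',284,350,60,145);plane('w7',100,260,5,100)
cv2.imwrite('pics/s7c.png',cv2.resize(a[140:250,350:480,::-1],None,fx=5,fy=5,interpolation=cv2.INTER_CUBIC))
"
```

```text
t 10.2 tcp [0.4746 0.1284 0.0366] x [ 0.998 -0.035 -0.051] z [-0.051  0.001 -0.999] F [ 0.18 -0.28 -0.95] open 0.012516143219722662
t 10.3 tcp [0.4737 0.1285 0.0364] x [ 0.998 -0.035 -0.052] z [-0.052  0.001 -0.999] F [ 0.2   0.13 -0.06] open 0.012212021054302951
a 0.0242 slopes deg [-0.86 -0.16] resid 0.00143 xrange 0.059 0.1
a 0.0305 slopes deg [-2.87  0.04] resid 0.00071 xrange 0.082 0.123
```

View pics/s7c.png

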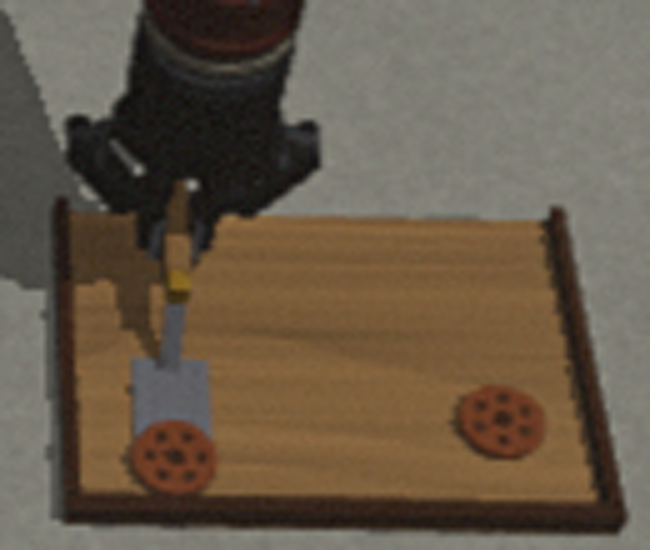

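The medallion now rests against the strip at (173,457) with the blade about halfway under and aligned. Pushing on to the stop.

>>> jog_arm(steps=[{"delta_rot": [0, 0, 0], "linear": [0.004, 0, -0.0002], "grip": 0}, {"delta_rot": [0, 0, 0], "linear": [0.004, 0, -0.0002], "grip": 0}, {"delta_rot": [0, 0, 0], "linear": [0.002, 0, 0], "grip": 0}, {"delta_rot": [0, 0, 0], "linear": [0, 0, 0], "grip": 0}])

```text
t: 10.7
tool_pos: [0.4838, 0.1282, 0.0364]
tool_rot: [-3.14, 0.054, 0.081]
contact_force: [0.3, -0.5, -0.5]
opening: 0.0128
grip_force: 78.5
```

```bash
python3 -c "
from h import *
st();snap('wrist','w8');a,_=snap('scene','s8');st()
d=cam('wrist','w8')[4]
im=cv2.imread('pics/w8.png')
for v in range(0,150,8): print(v,im[v,300],d[v,300].round(4),world('wrist','w8',[(300,v)]).round(4))
"
```

```text
t 10.7 tcp [0.4838 0.1282 0.0364] x [ 0.998 -0.035 -0.052] z [-0.052  0.001 -0.999] F [ 0.27 -0.51 -0.54] open 0.012817495537735504
t 10.8 tcp [0.4836 0.1283 0.0364] x [ 0.998 -0.034 -0.052] z [-0.052  0.001 -0.999] F [0.75 0.2  0.1 ] open 0.01288455371860018
0 [31 47 72] 0.1357 [[0.6052 0.1315 0.0159]]
8 [ 61  87 139] 0.1364 [[0.6022 0.1317 0.0164]]
16 [ 65  88 135] 0.1396 [[0.5996 0.132  0.0139]]
24 [ 58  80 133] 0.1389 [[0.5962 0.132  0.016 ]]
32 [ 60  84 134] 0.1404 [[0.5932 0.1322 0.0156]]
40 [ 66  90 139] 0.14 [[0.5898 0.1323 0.0174]]
48 [ 59  83 135] 0.1426 [[0.5868 0.1326 0.0158]]
56 [38 51 76] 0.1429 [[0.5835 0.1327 0.0168]]
64 [ 60  83 131] 0.1429 [[0.5801 0.1328 0.0181]]
72 [ 63  84 133] 0.1462 [[0.5768 0.1331 0.0159]]
80 [146 139 133] 0.1539 [[0.5733 0.1337 0.009 ]]
88 [138 132 127] 0.1562 [[0.5696 0.1339 0.008 ]]
96 [142 137 132] 0.1576 [[0.5659 0.1341 0.008 ]]
104 [141 134 130] 0.1578 [[0.5622 0.1343 0.0092]]
112 [138 132 128] 0.158 [[0.5584 0.1344 0.0105]]
120 [137 131 128] 0.1598 [[0.5544 0.1346 0.0102]]
128 [138 133 128] 0.1629 [[0.5502 0.135  0.0085]]
136 [138 132 128] 0.163 [[0.5463 0.1351 0.0099]]
144 [136 130 125] 0.1665 [[0.5418 0.1355 0.008 ]]
```

>>> jog_arm(steps=[{"delta_rot": [0, 0, 0], "linear": [0.003, 0, 0], "grip": 0}, {"delta_rot": [0, 1.5, 0], "linear": [-0.0003, 0, -0.001], "grip": 0}, {"delta_rot": [0, 1.5, 0], "linear": [-0.0005, 0, -0.002], "grip": 0}, {"delta_rot": [0, 1.5, 0], "linear": [-0.001, 0, -0.002], "grip": 0}, {"delta_rot": [0, 1.5, 0], "linear": [-0.001, 0, -0.003], "grip": 0}, {"delta_rot": [0, 1.5, 0], "linear": [-0.001, 0, -0.004], "grip": 0}, {"delta_rot": [0, 1, 0], "linear": [-0.001, 0, -0.005], "grip": 0}, {"delta_rot": [0, 0, 0], "linear": [0, 0, -0.006], "grip": 0}, {"delta_rot": [0, 0, 0], "linear": [0, 0, -0.008], "grip": 0}, {"delta_rot": [0, 0, 0], "linear": [0, 0, 0], "grip": 0}])

```text
t: 11.8
tool_pos: [0.4811, 0.1286, 0.0689]
tool_rot: [3.135, -0.054, 0.156]
contact_force: [-0.0, 0.2, -1.4]
opening: 0.0123
grip_force: 78.4
```

```bash
python3 -c "
from h import *
st();snap('wrist','w9');a,_=snap('scene','s9');st()
cv2.imwrite('pics/c9.png',np.vstack([cv2.imread('pics/w9.png')[:200,120:520],cv2.resize(a[140:250,350:480,::-1],(400,338))]))
"
```

```text
t 11.8 tcp [0.4811 0.1286 0.0689] x [ 0.994 -0.034  0.099] z [ 0.099 -0.003 -0.995] F [-0.05  0.19 -1.35] open 0.012288162779614226
t 11.9 tcp [0.4802 0.1284 0.0675] x [ 0.995 -0.034  0.097] z [ 0.097 -0.004 -0.995] F [ 0.06 -0.07 -0.92] open 0.012537461341442189
```

View pics/c9.png

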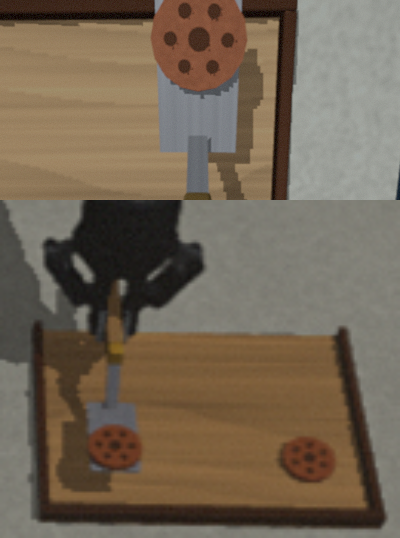

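>>> jog_arm(steps=[{"delta_rot": [0, 0, 0], "linear": [0, 0, -0.006], "grip": 0}, {"delta_rot": [0, 0, 0], "linear": [-0.004, 0, -0.012], "grip": 0}, {"delta_rot": [0, 0, 0], "linear": [-0.007, 0.01, -0.012], "grip": 0}, {"delta_rot": [0, 0, 0], "linear": [-0.007, 0.018, -0.008], "grip": 0}, {"delta_rot": [0, 0, 0], "linear": [-0.008, 0.023, 0], "grip": 0}, {"delta_rot": [0, 0, 0], "linear": [-0.008, 0.026, 0], "grip": 0}, {"delta_rot": [0, 0, 0], "linear": [-0.008, 0.028, 0], "grip": 0}, {"delta_rot": [0, 0, 0], "linear": [-0.008, 0.028, 0], "grip": 0}, {"delta_rot": [0, 0, 0], "linear": [-0.008, 0.024, 0], "grip": 0}, {"delta_rot": [0, 0, 0], "linear": [-0.008, 0.02, 0], "grip": 0}])

```text
t: 12.9
tool_pos: [0.4038, -0.0473, 0.0986]
tool_rot: [3.135, -0.055, 0.15]
contact_force: [0.2, -0.9, -2.0]
opening: 0.0124
grip_force: 78.4
```

>>> jog_arm(steps=[{"delta_rot": [0, 0, 0], "linear": [-0.005, 0.012, 0], "grip": 0}, {"delta_rot": [0, 0, 0], "linear": [0, 0.006, 0], "grip": 0}, {"delta_rot": [0, 0, 0], "linear": [0, 0, 0], "grip": 0}, {"delta_rot": [0, 0, 0], "linear": [0, 0, 0], "grip": 0}])

```text
t: 13.3
tool_pos: [0.3989, -0.0636, 0.0981]
tool_rot: [3.136, -0.054, 0.151]
contact_force: [-0.2, 0.1, -1.6]
opening: 0.0125
grip_force: 78.4
```

```bash
cat >> h.py <<'E'
def med(f):
    """medallion centre by reddish-brown colour in the wrist image, world (median depth)"""
    im=cv2.imread(f'pics/{f}.png').astype(int); d=np.load(f'pics/{f}.npz')['d']
    m=((im[:,:,2]-im[:,:,0]>55)&(im[:,:,1]-im[:,:,0]<32)).astype(np.uint8)
    m=cv2.morphologyEx(m,cv2.MORPH_CLOSE,np.ones((13,13)))
    n,l,s,c=cv2.connectedComponentsWithStats(m)
    for i in range(1,n):
        if s[i,4]>800: 
            u,v=s[i,0]+s[i,2]/2,s[i,1]+s[i,3]/2; print('blob',s[i],world('wrist',f,[(u,v)]).round(4))
E
python3 -c "
from h import *
st();snap('wrist','w10');st([.399,-.068,.081]);med('w10');med('w9');plane('w10',120,200,60,110)"
```

```text
t 13.3 tcp [ 0.3989 -0.0636  0.0981] x [ 0.995 -0.034  0.096] z [ 0.096 -0.004 -0.995] F [-0.15  0.07 -1.59] open 0.012541290311760492
t 13.35 tcp [ 0.3989 -0.0635  0.0981] x [ 0.995 -0.034  0.096] z [ 0.096 -0.003 -0.995] F [ 0.1   0.02 -1.53] open 0.012151012752443418
to target in tool axes [-0.0014  0.0045  0.017 ]
blob [   0    0  104   82 7269] [[0.534  0.1176 0.006 ]]
blob [ 269    0   95   95 7020] [[ 0.504  -0.0668  0.0919]]
blob [   0   93  123   99 8489] [[0.4645 0.1262 0.0067]]
blob [    0     0   398   301 82788] [[0.5391 0.2058 0.0061]]
a 0.1046 slopes deg [5.22 3.02] resid 0.00185 xrange 0.075 0.108
```

>>> jog_arm(steps=[{"delta_rot": [0, -2.5, 0], "linear": [0, 0.002, 0], "grip": 0}, {"delta_rot": [0, -3, 0], "linear": [0, 0.002, 0], "grip": 0}, {"delta_rot": [0, -3, 0], "linear": [0, 0, 0], "grip": 0}, {"delta_rot": [0, -3, 0], "linear": [0, 0, 0], "grip": 0}, {"delta_rot": [0, -3, 0], "linear": [0, 0, 0], "grip": 0}, {"delta_rot": [0, -2, 0], "linear": [0, 0, 0.004], "grip": 0}, {"delta_rot": [0, 0, 0], "linear": [0.002, 0, 0.01], "grip": 0}, {"delta_rot": [0, 0, 0], "linear": [0.002, 0, 0.01], "grip": 0}, {"delta_rot": [0, 0, 0], "linear": [0.002, 0, 0.009], "grip": 0}, {"delta_rot": [0, 0, 0], "linear": [0, 0, 0], "grip": 0}])

```text
t: 14.35
tool_pos: [0.3966, -0.0673, 0.0625]
tool_rot: [-3.122, 0.054, 0.306]
contact_force: [-0.5, -0.3, -1.9]
opening: 0.0124
grip_force: 78.4
```

```bash
python3 -c "
from h import *
st();snap('wrist','w11');st();med('w11')
z=np.load('pics/w11.npz');R=Ro.from_rotvec(z['r']).as_matrix();print('tip',z['p']+R@[.13,0,.026])"
```

```text
t 14.35 tcp [ 0.3966 -0.0673  0.0625] x [ 0.98  -0.034 -0.194] z [-0.194  0.007 -0.981] F [-0.46 -0.31 -1.9 ] open 0.012353421637845198
t 14.4 tcp [ 0.3972 -0.0676  0.0634] x [ 0.981 -0.034 -0.193] z [-0.193  0.007 -0.981] F [-0.02 -0.27 -1.55] open 0.012768336587528269
blob [ 269    0   95   93 6951] [[ 0.496  -0.0703  0.0272]]
blob [   0   65   65  112 3938] [[0.4617 0.0933 0.0063]]
tip [ 0.51903747 -0.07147959  0.01174685]
```

>>> jog_arm(steps=[{"delta_rot": [0, -1.5, 0], "linear": [0.0007, 0, -0.003], "grip": 0}, {"delta_rot": [0, -1.5, 0], "linear": [0.0007, 0, -0.003], "grip": 0}, {"delta_rot": [0, -1.5, 0], "linear": [0.0007, 0, -0.003], "grip": 0}, {"delta_rot": [0, -1.5, 0], "linear": [0.0007, 0, -0.003], "grip": 0}, {"delta_rot": [0, -1.5, 0], "linear": [0.0007, 0, -0.003], "grip": 0}, {"delta_rot": [0, 0, 0], "linear": [0, 0, 0], "grip": 0}, {"delta_rot": [0, 0, 0], "linear": [0, 0, 0], "grip": 0}, {"delta_rot": [0, 0, 0], "linear": [0, 0, 0], "grip": 0}])

```text
t: 15.2
tool_pos: [0.405, -0.0681, 0.078]
tool_rot: [-3.095, 0.053, 0.505]
contact_force: [-0.2, 0.2, -2.1]
opening: 0.0125
grip_force: 78.4
```

```bash
python3 -c "
from h import *
st();snap('wrist','w12');st();med('w12')
z=np.load('pics/w12.npz');R=Ro.from_rotvec(z['r']).as_matrix();print('tip',z['p']+R@[.13,0,.026])"
```

```text
t 15.2 tcp [ 0.405  -0.0681  0.078 ] x [ 0.948 -0.033 -0.318] z [-0.318  0.01  -0.948] F [-0.24  0.19 -2.05] open 0.012501560489992758
t 15.25 tcp [ 0.405  -0.0681  0.078 ] x [ 0.948 -0.033 -0.318] z [-0.318  0.01  -0.948] F [ 0.13  0.18 -0.9 ] open 0.012804188196795154
blob [ 268    0   99   54 3898] [[ 0.5063 -0.0716  0.0269]]
blob [   0   68   72  100 4484] [[0.461  0.0976 0.0061]]
tip [ 0.51995183 -0.07208168  0.01201647]
```

>>> jog_arm(steps=[{"delta_rot": [0, 0, 0], "linear": [-0.005, 0, 0.0005], "grip": 0}, {"delta_rot": [0, 0, 0], "linear": [-0.005, 0, 0.0005], "grip": 0}, {"delta_rot": [0, 0, 0], "linear": [-0.005, 0, 0.0005], "grip": 0}, {"delta_rot": [0, 0, 0], "linear": [-0.005, 0, 0.0005], "grip": 0}, {"delta_rot": [0, 0, 0], "linear": [-0.005, 0, 0], "grip": 0}, {"delta_rot": [0, 0, 0], "linear": [-0.005, 0, 0], "grip": 0}, {"delta_rot": [0, 0, 0], "linear": [-0.005, 0, 0], "grip": 0}, {"delta_rot": [0, 0, 0], "linear": [-0.005, 0, 0], "grip": 0}, {"delta_rot": [0, 0, 0], "linear": [0, 0, 0], "grip": 0}])

```text
t: 16.15
tool_pos: [0.3664, -0.0668, 0.0891]
tool_rot: [-3.096, 0.054, 0.504]
contact_force: [-0.1, 0.7, -0.8]
opening: 0.0129
grip_force: 78.4
```

```bash
cat >> h.py <<'E'
def meds(f):
    """medallions in the scene image on z=.014"""
    im=cv2.imread(f'pics/{f}.png').astype(int)
    m=((im[:,:,2]-im[:,:,0]>50)&(im[:,:,1]-im[:,:,0]<40)).astype(np.uint8); m[:140]=0;m[260:]=0;m[:,:235]=0;m[:,490:]=0
    m=cv2.morphologyEx(m,cv2.MORPH_OPEN,np.ones((2,2)));m=cv2.morphologyEx(m,cv2.MORPH_CLOSE,np.ones((4,4)))
    n,l,s,c=cv2.connectedComponentsWithStats(m)
    for i in range(1,n):
        if s[i,4]>60:
            uv=(s[i,0]+(s[i,2]-1)/2,s[i,1]+(s[i,3]-1)/2); print(s[i],world('scene',f,[uv],.014).round(4))
E
python3 -c "
from h import *
st();snap('wrist','w13');snap('scene','s13');st();med('w13');meds('s13');print();meds('s0')
"
```

```text
t 16.15 tcp [ 0.3664 -0.0668  0.0891] x [ 0.948 -0.033 -0.317] z [-0.317  0.01  -0.948] F [-0.07  0.69 -0.8 ] open 0.012910279059578917
t 16.25 tcp [ 0.3668 -0.0669  0.0891] x [ 0.948 -0.033 -0.317] z [-0.317  0.01  -0.948] F [ 0.14 -0.24 -1.45] open 0.012735895974066552
[ 366  185  105   57 5450] [[0.5368 0.2134 0.014 ]]
[303 204  16  13 160] [[ 0.5273 -0.0684  0.014 ]]

[ 366  185  105   57 5441] [[0.5368 0.2134 0.014 ]]
```

```bash
sed -i 's/>50)&(im\[:,:,1\]-im\[:,:,0\]<40)/>30)\&(im[:,:,1]-im[:,:,0]<22)\&(im[:,:,2]-im[:,:,1]>30)/' h.py
python3 -c "
from h import *
meds('s13');print();meds('s0')
print(world('scene','s13',[(u,v) for u in (307,311,315) for v in (207,210,213)]).round(4).tolist())
"
```

```text
[303 204  16  13 116] [[ 0.5273 -0.0684  0.014 ]]

[[0.5173, -0.0777, 0.0135], [0.5257, -0.0776, 0.0116], [0.5362, -0.0775, 0.0129], [0.5172, -0.0671, 0.0134], [0.5258, -0.0671, 0.0118], [0.5356, -0.067, 0.0121], [0.5171, -0.0566, 0.0132], [0.5253, -0.0566, 0.0112], [0.5298, -0.0566, 0.0037]]
```

```bash
python3 -c "
from h import *
im=cv2.imread('pics/s0.png');print(im[222:228,446:456:2].tolist(),im[222,410:430:6].tolist())
h=cv2.cvtColor(im,cv2.COLOR_BGR2HSV);print(h[224,440:462].tolist())
"
```

```text
[[[36, 53, 93], [33, 56, 98], [31, 44, 70], [38, 56, 99], [28, 43, 71]], [[35, 57, 104], [30, 49, 90], [22, 33, 50], [31, 49, 80], [36, 53, 95]], [[27, 44, 84], [36, 55, 93], [25, 34, 51], [31, 46, 84], [36, 56, 104]], [[28, 41, 65], [39, 58, 106], [28, 48, 84], [33, 57, 102], [26, 45, 69]], [[31, 52, 89], [40, 59, 107], [33, 55, 99], [37, 57, 106], [31, 44, 70]], [[37, 57, 104], [36, 59, 104], [26, 39, 64], [33, 56, 103], [36, 55, 96]]] [[53, 88, 118], [55, 90, 118], [58, 89, 119], [57, 88, 118]]
[[15, 128, 78], [15, 120, 66], [9, 169, 77], [10, 166, 106], [10, 167, 90], [9, 152, 74], [9, 173, 84], [10, 170, 99], [10, 156, 93], [12, 145, 58], [10, 130, 51], [11, 154, 58], [8, 161, 84], [11, 172, 105], [9, 167, 104], [9, 174, 101], [9, 167, 104], [9, 170, 102], [12, 167, 107], [13, 139, 119], [15, 135, 128], [16, 133, 128]]
```

Use hue ≤ 12 and saturation > 145. I'll also move the arm toward medallion 2: first raise and level.

```bash
sed -i '/def meds/,$d' h.py
cat >> h.py <<'E'
def meds(f):
    """medallions in the scene image on z=.014"""
    h=cv2.cvtColor(cv2.imread(f'pics/{f}.png'),cv2.COLOR_BGR2HSV)
    m=((h[:,:,0]<=12)&(h[:,:,1]>140)&(h[:,:,2]>60)).astype(np.uint8); m[:140]=0;m[260:]=0;m[:,:235]=0;m[:,490:]=0
    m=cv2.morphologyEx(m,cv2.MORPH_CLOSE,np.ones((4,4)));m=cv2.morphologyEx(m,cv2.MORPH_OPEN,np.ones((5,5)))
    n,l,s,c=cv2.connectedComponentsWithStats(m)
    for i in range(1,n):
        if s[i,4]>60:
            uv=(s[i,0]+(s[i,2]-1)/2,s[i,1]+(s[i,3]-1)/2); print(s[i],world('scene',f,[uv],.014).round(4))
E
python3 -c "
from h import *
meds('s13');print();meds('s0')
"
```

```text
[302 203  15  13 161] [[ 0.5241 -0.0723  0.014 ]]
[443 218  17  14 195] [[0.5727 0.2936 0.014 ]]
[278 241  17   9 108] [[ 0.6339 -0.1284  0.014 ]]

[378 215  15  13 176] [[0.562  0.1248 0.014 ]]
[443 218  17  14 192] [[0.5727 0.2936 0.014 ]]
[278 242  16   7  93] [[ 0.6339 -0.1297  0.014 ]]
```

>>> jog_arm(steps=[{"delta_rot": [0, 0, 0], "linear": [0, 0, -0.03], "grip": 0}, {"delta_rot": [0, 4, 0], "linear": [0, -0.01, -0.02], "grip": 0}, {"delta_rot": [0, 4, 0], "linear": [0, -0.03, 0], "grip": 0}, {"delta_rot": [0, 4, 0], "linear": [0, -0.04, 0], "grip": 0}, {"delta_rot": [0, 3.5, 0], "linear": [0, -0.045, 0], "grip": 0}, {"delta_rot": [0, 0, 0], "linear": [0, -0.045, 0], "grip": 0}, {"delta_rot": [0, 0, 0], "linear": [0, -0.045, 0], "grip": 0}, {"delta_rot": [0, 0, 0], "linear": [0, -0.045, 0], "grip": 0}, {"delta_rot": [0, 0, 0], "linear": [0, -0.045, 0], "grip": 0}, {"delta_rot": [0, 0, 0], "linear": [0, -0.04, 0], "grip": 0}])

```text
t: 17.25
tool_pos: [0.3942, 0.2797, 0.1362]
tool_rot: [-3.14, 0.052, 0.082]
contact_force: [0.5, -0.9, -0.5]
opening: 0.0124
grip_force: 78.5
```

```bash
python3 -c "
from h import *
st();snap('wrist','w14');snap('scene','s14');st();meds('s14')
plane('w14',284,350,5,145);plane('w14',400,600,5,100)
z=np.load('pics/w14.npz');R=Ro.from_rotvec(z['r']).as_matrix();print('tip',z['p']+R@[.13,0,.026])"
```

```text
t 17.25 tcp [0.3942 0.2797 0.1362] x [ 0.998 -0.033 -0.052] z [-0.052  0.001 -0.999] F [ 0.48 -0.86 -0.45] open 0.012431472987104484
t 17.35 tcp [0.3942 0.2812 0.1363] x [ 0.998 -0.029 -0.053] z [-0.053  0.002 -0.999] F [ 0.97 -0.94 -1.68] open 0.012654729245407167
[302 203  15  13 162] [[ 0.5241 -0.0723  0.014 ]]
[443 218  17  15 196] [[0.5743 0.2933 0.014 ]]
[278 242  15   7  92] [[ 0.6339 -0.1309  0.014 ]]
a 0.0227 slopes deg [ 0.83 -0.11] resid 0.00091 xrange 0.06 0.123
a 0.1314 slopes deg [-3.12 -0.3 ] resid 0.00188 xrange 0.081 0.147
tip [0.52255725 0.27542432 0.10341904]
```

>>> jog_arm(steps=[{"delta_rot": [0, 0, 0], "linear": [-0.018, -0.0155, 0.02], "grip": 0}, {"delta_rot": [0, 0, 0], "linear": [0.002, 0, 0.03], "grip": 0}, {"delta_rot": [0, 0, 0], "linear": [0.002, 0, 0.03], "grip": 0}, {"delta_rot": [0, 0, 0], "linear": [0, 0, 0.014], "grip": 0}, {"delta_rot": [0, 0, 0], "linear": [0, 0, 0], "grip": 0}, {"delta_rot": [0, 0, 0], "linear": [0, 0, 0], "grip": 0}, {"delta_rot": [0, 0, 0], "linear": [0, 0, 0], "grip": 0}])

```text
t: 18.05
tool_pos: [0.3776, 0.294, 0.0449]
tool_rot: [-3.138, 0.055, 0.078]
contact_force: [0.6, -0.4, -1.4]
opening: 0.0127
grip_force: 78.8
```

```bash
python3 -c "
from h import *
st();snap('wrist','w15');snap('scene','s15');st();meds('s15')
plane('w15',284,350,5,145);plane('w15',420,580,5,100)
"
```

```text
t 18.05 tcp [0.3776 0.294  0.0449] x [ 0.998 -0.035 -0.05 ] z [-0.049  0.003 -0.999] F [ 0.63 -0.41 -1.36] open 0.01272922878988369
t 18.15 tcp [0.3774 0.2941 0.0447] x [ 0.998 -0.035 -0.05 ] z [-0.05   0.003 -0.999] F [ 0.11 -0.75 -1.47] open 0.012207728603345895
[302 203  15  13 160] [[ 0.5241 -0.0723  0.014 ]]
[443 218  16  14 187] [[0.5727 0.2923 0.014 ]]
[278 242  15   8  96] [[ 0.6353 -0.1309  0.014 ]]
a 0.0224 slopes deg [ 1.   -0.13] resid 0.00091 xrange 0.06 0.123
a 0.0389 slopes deg [-2.79 -0.01] resid 0.00072 xrange 0.082 0.125
```

>>> jog_arm(steps=[{"delta_rot": [0, 0, 0], "linear": [0, -0.002, 0.006], "grip": 0}, {"delta_rot": [0, 0, 0], "linear": [0, 0, 0.0025], "grip": 0}, {"delta_rot": [0, 0, 0], "linear": [0.01, 0, -0.0005], "grip": 0}, {"delta_rot": [0, 0, 0], "linear": [0.01, 0, -0.0005], "grip": 0}, {"delta_rot": [0, 0, 0], "linear": [0.008, 0, -0.0004], "grip": 0}, {"delta_rot": [0, 0, 0], "linear": [0.008, 0, -0.0004], "grip": 0}, {"delta_rot": [0, 0, 0], "linear": [0.008, 0, -0.0004], "grip": 0}, {"delta_rot": [0, 0, 0], "linear": [0.008, 0, -0.0004], "grip": 0}, {"delta_rot": [0, 0, 0], "linear": [0.008, 0, -0.0004], "grip": 0}])

```text
t: 19.05
tool_pos: [0.4365, 0.2934, 0.0344]
tool_rot: [-3.14, 0.054, 0.082]
contact_force: [-2.1, -0.6, 1.2]
opening: 0.0126
grip_force: 79.1
```

```bash
python3 -c "
from h import *
st();snap('wrist','w16');a,_=snap('scene','s16');st();meds('s16')
plane('w16',284,350,60,145);plane('w16',420,580,5,100)
cv2.imwrite('pics/s16c.png',cv2.resize(a[140:250,235:480,::-1],None,fx=3,fy=3,interpolation=cv2.INTER_CUBIC))
"
```

```text
t 19.05 tcp [0.4365 0.2934 0.0344] x [ 0.998 -0.035 -0.052] z [-0.052  0.001 -0.999] F [-2.1  -0.65  1.25] open 0.012571792719722134
t 19.15 tcp [0.4373 0.2935 0.0347] x [ 0.998 -0.035 -0.051] z [-0.051  0.002 -0.999] F [ 0.33 -0.34  0.62] open 0.012894841783451138
[302 203  15  13 160] [[ 0.5241 -0.0723  0.014 ]]
[444 223  16  13 184] [[0.5865 0.2926 0.014 ]]
[279 240  16  10 104] [[ 0.6324 -0.1273  0.014 ]]
a 0.0244 slopes deg [-1.51 -0.05] resid 0.00107 xrange 0.059 0.099
a 0.0284 slopes deg [-2.95  0.11] resid 0.0007 xrange 0.082 0.122
```

View pics/s16c.png

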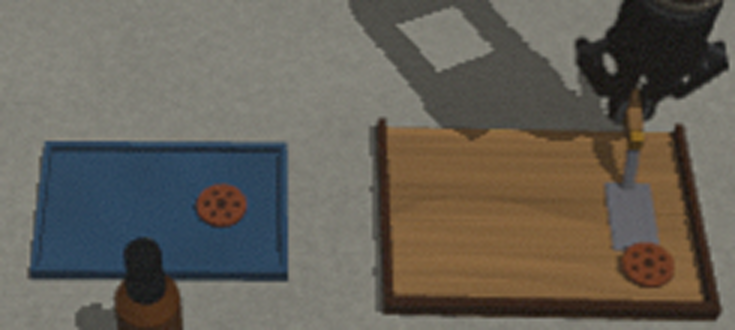

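Medallion 1 lies flat on the tray, pattern up, at crop (221,205). Medallion 2 (647,264) sits about 5 mm to +y of the blade's axis. Same correction as before, then push to the stop.

>>> jog_arm(steps=[{"delta_rot": [0, 0, 0], "linear": [-0.01, 0, 0.0], "grip": 0}, {"delta_rot": [0, 0, 0], "linear": [0, -0.0055, -0.0005], "grip": 0}, {"delta_rot": [0, 0, 0], "linear": [0.01, 0, -0.0005], "grip": 0}, {"delta_rot": [0, 0, 0], "linear": [0.008, 0, -0.0004], "grip": 0}, {"delta_rot": [0, 0, 0], "linear": [0.008, 0, -0.0004], "grip": 0}, {"delta_rot": [0, 0, 0], "linear": [0.008, 0, -0.0004], "grip": 0}, {"delta_rot": [0, 0, 0], "linear": [0.008, 0, -0.0004], "grip": 0}, {"delta_rot": [0, 0, 0], "linear": [0.006, 0, -0.0003], "grip": 0}, {"delta_rot": [0, 0, 0], "linear": [0.004, 0, -0.0002], "grip": 0}, {"delta_rot": [0, 0, 0], "linear": [0, 0, 0], "grip": 0}])

```text
t: 20.15
tool_pos: [0.4789, 0.2975, 0.0354]
tool_rot: [-3.14, 0.055, 0.081]
contact_force: [0.1, 0.6, 0.8]
opening: 0.0127
grip_force: 78.9
```

```bash
cat >> h.py <<'E'
def prof(f,us=(295,318,340)):
    im=cv2.cvtColor(cv2.imread(f'pics/{f}.png'),cv2.COLOR_BGR2HSV)
    for u in us:
        v=[v for v in range(0,150) if im[v,u,1]>110 and im[v,u,0]<=14]; print(u,'clay rows',(v[0],v[-1]) if v else None, world('wrist',f,[(u,v[-1]-12)]).round(4) if v and v[-1]>12 else '')
E
python3 -c "
from h import *
st();snap('wrist','w17');snap('scene','s17');st();meds('s17');med('w8');prof('w8');med('w17');prof('w17')
print(world('wrist','w17',[(318,5)]))"
```

```text
t 20.15 tcp [0.4789 0.2975 0.0354] x [ 0.998 -0.035 -0.051] z [-0.051  0.001 -0.999] F [0.11 0.63 0.78] open 0.012659820767328002
t 20.25 tcp [0.4784 0.2975 0.0353] x [ 0.998 -0.034 -0.052] z [-0.052  0.001 -0.999] F [ 0.79  0.17 -0.19] open 0.012581299162267674
[302 203  15  13 162] [[ 0.5241 -0.0723  0.014 ]]
[445 228  17  14 193] [[0.603  0.2935 0.014 ]]
[279 243  10   7  67] [[ 0.6367 -0.1345  0.014 ]]
blob [     0      0    425    317 101756] [[0.5351 0.1838 0.0059]]
295 clay rows (0, 73) [[0.5815 0.1351 0.0169]]
318 clay rows (0, 82) [[0.5773 0.1247 0.0166]]
340 clay rows (0, 75) [[0.58   0.1145 0.0158]]
blob [  228     0   412   304 82073] [[0.5297 0.2327 0.0056]]
295 clay rows (0, 55) [[0.5839 0.3039 0.016 ]]
318 clay rows (0, 60) [[0.5816 0.2936 0.0153]]
340 clay rows (0, 53) [[0.5839 0.2837 0.0161]]
[[0.59799528 0.29308382 0.01616071]]
```

>>> jog_arm(steps=[{"delta_rot": [0, 0, 0], "linear": [0.004, 0, -0.0002], "grip": 0}, {"delta_rot": [0, 0, 0], "linear": [0.004, 0, -0.0002], "grip": 0}, {"delta_rot": [0, 0, 0], "linear": [0.003, 0, 0], "grip": 0}, {"delta_rot": [0, 0, 0], "linear": [0, 0, 0], "grip": 0}])

```text
t: 20.65
tool_pos: [0.4897, 0.2972, 0.0352]
tool_rot: [-3.14, 0.054, 0.081]
contact_force: [-0.0, 0.9, 0.3]
opening: 0.0126
grip_force: 78.9
```

```bash
python3 -c "
from h import *
st();snap('wrist','w18');st();prof('w18')"
```

```text
t 20.65 tcp [0.4897 0.2972 0.0352] x [ 0.998 -0.035 -0.052] z [-0.052  0.001 -0.999] F [-0.01  0.89  0.26] open 0.012631801994068367
t 20.7 tcp [0.4896 0.2972 0.0352] x [ 0.998 -0.035 -0.052] z [-0.051  0.001 -0.999] F [ 0.46  0.36 -0.22] open 0.012617241303599383
295 clay rows (0, 80) [[0.5845 0.3043 0.0148]]
318 clay rows (0, 84) [[0.5823 0.2937 0.0168]]
340 clay rows (0, 77) [[0.585  0.2835 0.0154]]
```

Same state as before lifting medallion 1. Lifting.

>>> jog_arm(steps=[{"delta_rot": [0, 0, 0], "linear": [0.002, 0, 0], "grip": 0}, {"delta_rot": [0, 1.5, 0], "linear": [-0.0003, 0, -0.001], "grip": 0}, {"delta_rot": [0, 1.5, 0], "linear": [-0.0005, 0, -0.002], "grip": 0}, {"delta_rot": [0, 1.5, 0], "linear": [-0.001, 0, -0.002], "grip": 0}, {"delta_rot": [0, 1.5, 0], "linear": [-0.001, 0, -0.003], "grip": 0}, {"delta_rot": [0, 1.5, 0], "linear": [-0.001, 0, -0.004], "grip": 0}, {"delta_rot": [0, 1, 0], "linear": [-0.001, 0, -0.005], "grip": 0}, {"delta_rot": [0, 0, 0], "linear": [0, 0, -0.007], "grip": 0}, {"delta_rot": [0, 0, 0], "linear": [0, 0, -0.01], "grip": 0}, {"delta_rot": [0, 0, 0], "linear": [0, 0, -0.008], "grip": 0}])

```text
t: 21.7
tool_pos: [0.4839, 0.2976, 0.0782]
tool_rot: [3.136, -0.054, 0.153]
contact_force: [0.4, 0.3, -1.6]
opening: 0.0123
grip_force: 78.7
```

```bash
python3 -c "
from h import *
st();snap('wrist','w19');st([.399,-.168,.098]);prof('w9');prof('w19')"
```

```text
t 21.7 tcp [0.4839 0.2976 0.0782] x [ 0.995 -0.034  0.097] z [ 0.097 -0.003 -0.995] F [ 0.4   0.27 -1.62] open 0.012282182048360898
t 21.75 tcp [0.4847 0.2981 0.0798] x [ 0.994 -0.034  0.099] z [ 0.099 -0.002 -0.995] F [ 0.9   1.87 -0.67] open 0.012841289215698026
to target in tool axes [-0.0674  0.4687 -0.0256]
295 clay rows (0, 82) [[0.577  0.1357 0.0627]]
318 clay rows (0, 90) [[0.5731 0.1251 0.0631]]
340 clay rows (0, 83) [[0.5762 0.1146 0.0604]]
295 clay rows (0, 85) [[0.5786 0.3048 0.0714]]
318 clay rows (0, 89) [[0.5765 0.2941 0.0711]]
340 clay rows (0, 81) [[0.5798 0.2836 0.0703]]
```

>>> jog_arm(steps=[{"delta_rot": [0, 0, 0], "linear": [-0.006, 0.006, -0.007], "grip": 0}, {"delta_rot": [0, 0, 0], "linear": [-0.008, 0.014, -0.007], "grip": 0}, {"delta_rot": [0, 0, 0], "linear": [-0.009, 0.022, -0.007], "grip": 0}, {"delta_rot": [0, 0, 0], "linear": [-0.009, 0.028, -0.006], "grip": 0}, {"delta_rot": [0, 0, 0], "linear": [-0.009, 0.032, -0.002], "grip": 0}, {"delta_rot": [0, 0, 0], "linear": [-0.009, 0.034, 0], "grip": 0}, {"delta_rot": [0, 0, 0], "linear": [-0.009, 0.034, 0], "grip": 0}, {"delta_rot": [0, 0, 0], "linear": [-0.008, 0.034, 0], "grip": 0}, {"delta_rot": [0, 0, 0], "linear": [0, 0.034, 0], "grip": 0}, {"delta_rot": [0, 0, 0], "linear": [0, 0.034, 0], "grip": 0}])

```text
t: 22.75
tool_pos: [0.4035, 0.0266, 0.0993]
tool_rot: [3.135, -0.054, 0.151]
contact_force: [0.7, -0.8, -1.6]
opening: 0.0128
grip_force: 78.7
```

>>> jog_arm(steps=[{"delta_rot": [0, 0, 0], "linear": [0, 0.034, 0], "grip": 0}, {"delta_rot": [0, 0, 0], "linear": [0, 0.034, 0], "grip": 0}, {"delta_rot": [0, 0, 0], "linear": [0, 0.034, 0], "grip": 0}, {"delta_rot": [0, 0, 0], "linear": [0, 0.032, 0], "grip": 0}, {"delta_rot": [0, 0, 0], "linear": [0, 0.026, 0], "grip": 0}, {"delta_rot": [0, 0, 0], "linear": [0, 0.018, 0], "grip": 0}, {"delta_rot": [0, 0, 0], "linear": [0, 0.012, 0], "grip": 0}, {"delta_rot": [0, 0, 0], "linear": [0, 0.006, 0], "grip": 0}, {"delta_rot": [0, 0, 0], "linear": [0, 0, 0], "grip": 0}, {"delta_rot": [0, 0, 0], "linear": [0, 0, 0], "grip": 0}])

```text
t: 23.75
tool_pos: [0.3977, -0.1673, 0.0993]
tool_rot: [3.136, -0.053, 0.15]
contact_force: [-0.3, -0.8, -1.4]
opening: 0.0127
grip_force: 78.6
```

```bash
python3 -c "
from h import *
st();snap('wrist','w20');snap('scene','s20');st([.399,-.168,.098]);prof('w20');meds('s20')"
```

```text
t 23.75 tcp [ 0.3977 -0.1673  0.0993] x [ 0.995 -0.034  0.096] z [ 0.095 -0.003 -0.995] F [-0.32 -0.82 -1.37] open 0.012676899417502675
t 23.85 tcp [ 0.3977 -0.1672  0.0993] x [ 0.995 -0.033  0.096] z [ 0.096 -0.003 -0.995] F [ 0.55 -0.46 -1.17] open 0.012746170383738426
to target in tool axes [0.0011 0.0008 0.0014]
295 clay rows (0, 92) [[ 0.4893 -0.1599  0.0922]]
318 clay rows (0, 95) [[ 0.4875 -0.1706  0.0929]]
340 clay rows (2, 86) [[ 0.4912 -0.1811  0.092 ]]
[263 180  16  13 168] [[ 0.4475 -0.1779  0.014 ]]
[302 203  15  13 161] [[ 0.5241 -0.0723  0.014 ]]
[278 242  16   7  96] [[ 0.6339 -0.1297  0.014 ]]
```

Medallion 2 is riding safely; repeat the same lowering and tipping.

>>> jog_arm(steps=[{"delta_rot": [0, -2.5, 0], "linear": [0, 0, 0], "grip": 0}, {"delta_rot": [0, -3, 0], "linear": [0, 0, 0], "grip": 0}, {"delta_rot": [0, -3, 0], "linear": [0, 0, 0], "grip": 0}, {"delta_rot": [0, -3, 0], "linear": [0, 0, 0], "grip": 0}, {"delta_rot": [0, -3, 0], "linear": [0, 0, 0], "grip": 0}, {"delta_rot": [0, -2, 0], "linear": [0, 0, 0.005], "grip": 0}, {"delta_rot": [0, 0, 0], "linear": [0.002, 0, 0.01], "grip": 0}, {"delta_rot": [0, 0, 0], "linear": [0.002, 0, 0.01], "grip": 0}, {"delta_rot": [0, 0, 0], "linear": [0.002, 0, 0.009], "grip": 0}, {"delta_rot": [0, 0, 0], "linear": [0, 0, 0], "grip": 0}])

```text
t: 24.85
tool_pos: [0.3958, -0.167, 0.0629]
tool_rot: [-3.122, 0.054, 0.305]
contact_force: [-0.2, 0.4, -1.6]
opening: 0.0124
grip_force: 78.7
```

>>> jog_arm(steps=[{"delta_rot": [0, -1.5, 0], "linear": [0.0007, 0, -0.003], "grip": 0}, {"delta_rot": [0, -1.5, 0], "linear": [0.0007, 0, -0.003], "grip": 0}, {"delta_rot": [0, -1.5, 0], "linear": [0.0007, 0, -0.003], "grip": 0}, {"delta_rot": [0, -1.5, 0], "linear": [0.0007, 0, -0.003], "grip": 0}, {"delta_rot": [0, -1.5, 0], "linear": [0.0007, 0, -0.003], "grip": 0}, {"delta_rot": [0, 0, 0], "linear": [0, 0, 0], "grip": 0}, {"delta_rot": [0, 0, 0], "linear": [0, 0, 0], "grip": 0}, {"delta_rot": [0, 0, 0], "linear": [0, 0, 0], "grip": 0}])

```text
t: 25.65
tool_pos: [0.4041, -0.1681, 0.0784]
tool_rot: [-3.095, 0.053, 0.505]
contact_force: [0.2, -0.6, -1.1]
opening: 0.0124
grip_force: 78.7
```

```bash
python3 -c "
from h import *
st();snap('wrist','w21');snap('scene','s21');st();prof('w12');prof('w21');meds('s21')
z=np.load('pics/w21.npz');R=Ro.from_rotvec(z['r']).as_matrix();print('tip',z['p']+R@[.13,0,.026])"
```

```text
t 25.65 tcp [ 0.4041 -0.1681  0.0784] x [ 0.948 -0.033 -0.318] z [-0.318  0.011 -0.948] F [ 0.19 -0.6  -1.06] open 0.012437634260719284
t 25.75 tcp [ 0.404  -0.1681  0.0785] x [ 0.948 -0.033 -0.318] z [-0.317  0.011 -0.948] F [ 0.49  0.04 -1.85] open 0.012739397671501028
295 clay rows (0, 47) [[ 0.5037 -0.0614  0.0285]]
318 clay rows (0, 54) [[ 0.5005 -0.0716  0.0281]]
340 clay rows (0, 46) [[ 0.5031 -0.0817  0.0265]]
295 clay rows (0, 51) [[ 0.5012 -0.1612  0.0289]]
318 clay rows (0, 55) [[ 0.4992 -0.1716  0.0289]]
340 clay rows (0, 47) [[ 0.5019 -0.1817  0.0279]]
[265 200  15  14 186] [[ 0.5161 -0.17    0.014 ]]
[302 203  15  13 162] [[ 0.5241 -0.0723  0.014 ]]
[280 242  12   8  74] [[ 0.6353 -0.1296  0.014 ]]
tip [ 0.51902364 -0.17204436  0.01245071]
```

>>> jog_arm(steps=[{"delta_rot": [0, 0, 0], "linear": [-0.005, 0, 0.0005], "grip": 0}, {"delta_rot": [0, 0, 0], "linear": [-0.005, 0, 0.0005], "grip": 0}, {"delta_rot": [0, 0, 0], "linear": [-0.005, 0, 0.0005], "grip": 0}, {"delta_rot": [0, 0, 0], "linear": [-0.005, 0, 0.0005], "grip": 0}, {"delta_rot": [0, 0, 0], "linear": [-0.005, 0, 0], "grip": 0}, {"delta_rot": [0, 0, 0], "linear": [-0.005, 0, 0], "grip": 0}, {"delta_rot": [0, 0, 0], "linear": [-0.005, 0, 0], "grip": 0}, {"delta_rot": [0, 0, 0], "linear": [-0.005, 0, 0], "grip": 0}, {"delta_rot": [0, 0, 0], "linear": [0, 0, -0.03], "grip": 0}, {"delta_rot": [0, 0, 0], "linear": [0, 0, -0.02], "grip": 0}])

```text
t: 26.75
tool_pos: [0.3816, -0.1674, 0.1379]
tool_rot: [-3.096, 0.054, 0.504]
contact_force: [0.5, 0.3, -0.6]
opening: 0.0126
grip_force: 78.7
```

```bash
python3 -c "
from h import *
st();snap('scene','s22');meds('s22')
print(world('scene','s22',[(u,v) for u in (269,273,277) for v in (207,210,213)])[:,2].round(4).tolist())
st([.456,-.3365,.12])"
```

```text
t 26.75 tcp [ 0.3816 -0.1674  0.1379] x [ 0.948 -0.033 -0.317] z [-0.317  0.01  -0.948] F [ 0.54  0.29 -0.62] open 0.012630390799674597
[265 203  15  13 163] [[ 0.5241 -0.1695  0.014 ]]
[302 203  15  13 162] [[ 0.5241 -0.0723  0.014 ]]
[279 242  14   8  93] [[ 0.6353 -0.1296  0.014 ]]
[0.0136, 0.0123, 0.0101, 0.0142, 0.0106, 0.0131, 0.0106, 0.0126, 0.0079]
t 26.8 tcp [ 0.3843 -0.1686  0.1413] x [ 0.95  -0.034 -0.311] z [-0.311  0.007 -0.95 ] F [ 1.13 -0.74  1.57] open 0.012685065014377942
to target in tool axes [ 0.0804  0.1653 -0.0033]
```

>>> jog_arm(steps=[{"delta_rot": [0, 6, 0], "linear": [0, 0.01, 0], "grip": 0}, {"delta_rot": [0, 6, 0], "linear": [0, 0.02, 0], "grip": 0}, {"delta_rot": [0, 6, 0], "linear": [0, 0.03, 0], "grip": 0}, {"delta_rot": [0, 1, 0], "linear": [0, 0.035, 0], "grip": 0}, {"delta_rot": [0, 0, 3], "linear": [0.02, 0.035, 0], "grip": 0}, {"delta_rot": [0, 0, 2.5], "linear": [0.025, 0.025, 0], "grip": 0}, {"delta_rot": [0, 0, 0], "linear": [0.025, 0.005, 0], "grip": 0}, {"delta_rot": [0, 0, 0], "linear": [0, 0, 0], "grip": 0}, {"delta_rot": [0, 0, 0], "linear": [0, 0, 0], "grip": 0}])

```text
t: 27.7
tool_pos: [0.4434, -0.3328, 0.1366]
tool_rot: [-3.134, 0.204, -0.011]
contact_force: [-0.2, -0.0, -1.5]
opening: 0.0126
grip_force: 78.7
```

```bash
python3 -c "
from h import *
st();snap('wrist','w23');st([.457,-.336,.05]);plane('w23',284,350,5,145);plane('w23',400,520,5,145)"
```

```text
t 27.7 tcp [ 0.4434 -0.3328  0.1366] x [ 0.992 -0.13   0.007] z [ 0.007  0.    -1.   ] F [-0.22 -0.02 -1.55] open 0.012601030600266985
t 27.75 tcp [ 0.4431 -0.3325  0.1366] x [ 0.992 -0.13   0.007] z [ 0.007  0.    -1.   ] F [ 0.17 -0.04 -1.63] open 0.01264160826984628
to target in tool axes [0.0136 0.0017 0.0867]
a 0.0226 slopes deg [ 0.91 -0.31] resid 0.00091 xrange 0.06 0.123
a 0.1367 slopes deg [ 0.53 -0.21] resid 0.00076 xrange 0.044 0.15
```

>>> jog_arm(steps=[{"delta_rot": [0, 0, 0], "linear": [0.0135, 0.0017, 0.01], "grip": 0}, {"delta_rot": [0, 0, 0], "linear": [0, 0, 0.03], "grip": 0}, {"delta_rot": [0, 0, 0], "linear": [0, 0, 0.03], "grip": 0}, {"delta_rot": [0, 0, 0], "linear": [0, 0, 0.025], "grip": 0}, {"delta_rot": [0, 0, 0], "linear": [0, 0, 0.01], "grip": 0}, {"delta_rot": [0, 0, 0], "linear": [0, 0, 0.005], "grip": 0}, {"delta_rot": [0, 0, 0], "linear": [0, 0, 0.0015], "grip": 0}, {"delta_rot": [0, 0, 0], "linear": [0, 0, 0], "grip": 0}, {"delta_rot": [0, 0, 0], "linear": [0, 0, 0], "grip": 0}])

```text
t: 28.65
tool_pos: [0.459, -0.3376, 0.0277]
tool_rot: [3.133, -0.205, 0.017]
contact_force: [-0.1, -0.5, -0.9]
opening: 0.0129
grip_force: 78.7
```

```bash
python3 -c "
from h import *
st();snap('wrist','w24');st();plane('w24',284,350,5,145);plane('w24',400,520,5,145)"
```

```text
t 28.65 tcp [ 0.459  -0.3376  0.0277] x [ 0.991 -0.13   0.011] z [ 0.011 -0.003 -1.   ] F [-0.05 -0.46 -0.92] open 0.012927480953988895
t 28.7 tcp [ 0.4589 -0.3375  0.0276] x [ 0.991 -0.13   0.011] z [ 0.01  -0.003 -1.   ] F [ 0.33 -0.04 -2.1 ] open 0.012640144173788911
a 0.0226 slopes deg [ 0.89 -0.22] resid 0.00092 xrange 0.06 0.123
a 0.0278 slopes deg [0.66 0.05] resid 0.00068 xrange 0.059 0.124
```

View pics/w24.png

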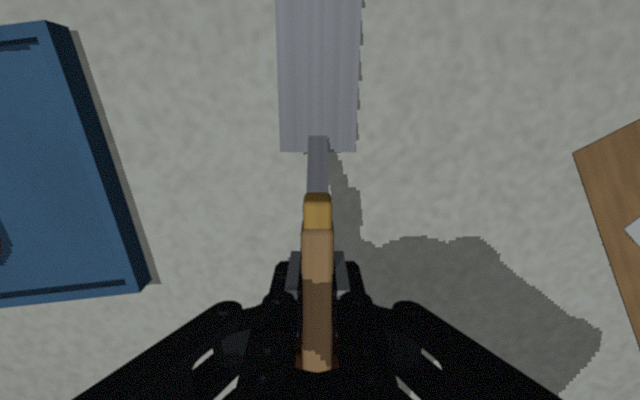

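The view matches the first grasp (handle, rest and blade in the same pixels); the blade is about 3 mm above the bench. Set down and release.

>>> jog_arm(steps=[{"delta_rot": [0, 0, 0], "linear": [0, 0, 0.002], "grip": 0}, {"delta_rot": [0, 0, 0], "linear": [0, 0, 0.0012], "grip": 0}, {"delta_rot": [0, 0, 0], "linear": [0, 0, 0], "grip": 0}, {"delta_rot": [0, 0, 0], "linear": [0, 0, 0], "grip": 0.02}, {"delta_rot": [0, 0, 0], "linear": [0, 0, 0], "grip": 0.05}, {"delta_rot": [0, 0, 0], "linear": [0, 0, 0], "grip": 0.05}, {"delta_rot": [0, 0, 0], "linear": [0, 0, 0], "grip": 0.05}, {"delta_rot": [0, 0, 0], "linear": [0, 0, -0.02], "grip": 0.05}, {"delta_rot": [0, 0, 0], "linear": [0, 0, -0.04], "grip": 0.05}, {"delta_rot": [0, 0, 0], "linear": [0, 0, -0.04], "grip": 0.05}])

```text
t: 29.7
tool_pos: [0.4565, -0.336, 0.1227]
tool_rot: [-3.133, 0.205, -0.01]
contact_force: [0.4, -1.3, 0.2]
opening: 0.0499
grip_force: 0.0
```

>>> jog_arm(steps=[{"delta_rot": [0, 0, 0], "linear": [0, 0, -0.04], "grip": 0.05}, {"delta_rot": [0, 0, 0], "linear": [0, 0, -0.04], "grip": 0.05}, {"delta_rot": [0, 0, -4], "linear": [0, 0, -0.02], "grip": 0.05}, {"delta_rot": [0, 0, -3.5], "linear": [0, 0, 0], "grip": 0.05}, {"delta_rot": [0, 0, 0], "linear": [0, 0, 0], "grip": 0.05}])

```text
t: 30.2
tool_pos: [0.4567, -0.3369, 0.224]
tool_rot: [3.139, 0.001, 0.016]
contact_force: [-0.3, -0.4, 0.3]
opening: 0.05
grip_force: 0.0
```

```bash
python3 -c "
from h import *
st();a,_=snap('wrist','w25');st([.667,-.13,.20]);b,_=snap('scene','s25');meds('s25')
cv2.imwrite('pics/c25.png',np.vstack([cv2.resize(a[:,100:540,::-1],(520,474))[:300],cv2.resize(b[145:270,180:480,::-1],(520,217))]))"
```

```text
t 30.2 tcp [ 0.4567 -0.3369  0.224 ] x [1.   0.   0.01] z [ 0.01  -0.002 -1.   ] F [-0.3  -0.37  0.29] open 0.050038613215810324
t 30.25 tcp [ 0.4564 -0.3365  0.2227] x [ 1.    -0.001  0.009] z [ 0.009 -0.001 -1.   ] F [-0.41  0.33  0.38] open 0.04983039768681972
to target in tool axes [ 0.2103 -0.2067  0.0244]
[276 196  15  12 155] [[ 0.4997 -0.1417  0.014 ]]
[302 203  15  13 162] [[ 0.5241 -0.0723  0.014 ]]
[278 243  13   7  81] [[ 0.6367 -0.1333  0.014 ]]
```

View pics/c25.png

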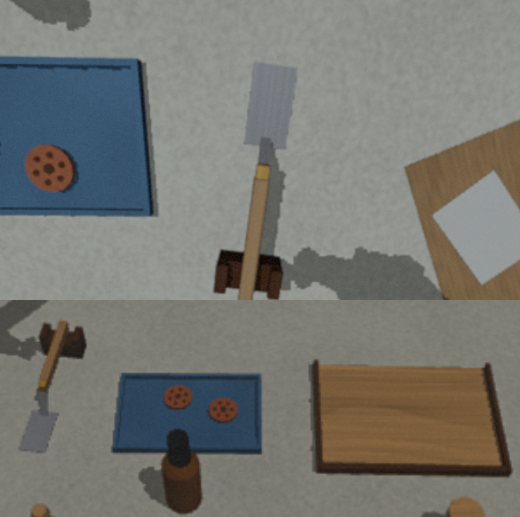

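The spatula lies in its rest. Medallion 2 was knocked to about (0.497, −0.143) but is still inside the tray, flat and clear of medallion 1. Final press.

>>> jog_arm(steps=[{"delta_rot": [0, -0.5, 0], "linear": [0.035, -0.034, 0], "grip": 0}, {"delta_rot": [0, 0, 0], "linear": [0.035, -0.035, 0], "grip": 0}, {"delta_rot": [0, 0, 0], "linear": [0.035, -0.035, 0], "grip": 0}, {"delta_rot": [0, 0, 0], "linear": [0.035, -0.035, 0], "grip": 0}, {"delta_rot": [0, 0, 0], "linear": [0.035, -0.034, 0], "grip": 0}, {"delta_rot": [0, 0, 0], "linear": [0.034, -0.033, 0], "grip": 0}, {"delta_rot": [0, 0, 0], "linear": [0, 0, 0.025], "grip": 0}, {"delta_rot": [0, 0, 0], "linear": [0, 0, 0.02], "grip": 0}, {"delta_rot": [0, 0, 0], "linear": [0, 0, 0], "grip": 0}, {"delta_rot": [0, 0, 0], "linear": [0, 0, 0], "grip": 0}])

```text
t: 31.3
tool_pos: [0.6647, -0.1305, 0.1767]
tool_rot: [3.141, -0.0, -0.004]
contact_force: [-0.3, -0.5, 0.4]
opening: -0.0001
grip_force: 0.0
```

>>> jog_arm(steps=[{"delta_rot": [0, 0, 0], "linear": [0, 0, 0.015], "grip": 0}, {"delta_rot": [0, 0, 0], "linear": [0, 0, 0.008], "grip": 0}, {"delta_rot": [0, 0, 0], "linear": [0, 0, 0.005], "grip": 0}, {"delta_rot": [0, 0, 0], "linear": [0, 0, 0.005], "grip": 0}, {"delta_rot": [0, 0, 0], "linear": [0, 0, 0], "grip": 0}, {"delta_rot": [0, 0, 0], "linear": [0, 0, 0], "grip": 0}])

```text
t: 31.9
tool_pos: [0.6662, -0.1313, 0.1499]
tool_rot: [3.139, 0.0, 0.004]
contact_force: [-6.4, 0.2, 15.5]
opening: 0.0005
grip_force: 7.6
```

Cap bottomed out at 15 N, as the first time. Release and check.

>>> jog_arm(steps=[{"delta_rot": [0, 0, 0], "linear": [0, 0, 0], "grip": 0}, {"delta_rot": [0, 0, 0], "linear": [0, 0, -0.03], "grip": 0}, {"delta_rot": [0, 0, 0], "linear": [0, 0, -0.04], "grip": 0}, {"delta_rot": [0, 0, 0], "linear": [0, 0, -0.03], "grip": 0}, {"delta_rot": [0, 0, 0], "linear": [0, 0, 0], "grip": 0}, {"delta_rot": [0, 0, 0], "linear": [0, 0, 0], "grip": 0}, {"delta_rot": [0, 0, 0], "linear": [0, 0, 0], "grip": 0}])

```text
t: 32.6
tool_pos: [0.6645, -0.1304, 0.243]
tool_rot: [-3.142, -0.0, 0.005]
contact_force: [0.2, 0.0, 0.3]
opening: -0.0001
grip_force: 0.0
```

```bash
python3 -c "
from h import *
snap('scene','s26');meds('s26')
a=cv2.imread('pics/s25.png').astype(int);b=cv2.imread('pics/s26.png').astype(int)
d=np.abs(a-b).sum(2)[150:300,180:235];print('spatula region diff',(d>60).sum())
st();ctrl.finish_job()"
```

```text
[283 198   8  10  63] [[ 0.503  -0.1323  0.014 ]]
[302 203  15  13 162] [[ 0.5241 -0.0723  0.014 ]]
[278 241  16   9  96] [[ 0.6339 -0.1297  0.014 ]]
spatula region diff 2285
t 32.65 tcp [ 0.6643 -0.1303  0.2426] x [ 1.     0.    -0.004] z [-0.004  0.    -1.   ] F [ 0.15 -0.3  -0.02] open 0.00023326823803982268
the job is handed in; nothing more can be done
```

The job is handed in, result not reported: I pressed the cap right down before and after, both medallions that were there (the third was absent) lie flat on the tray pattern side up, and the spatula is back in its rest; the final image comparison there was inconclusive (the arm had moved between shots).

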